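# Sterilise the kitchen knives and start the cube timer

### The job

Stand every green-handled knife upright in the steriliser's wells, blade down and all the way in; then turn the dial clockwise one click, from off to its first position (not the second), and leave it there. Then start the cube timer by tipping it over on the counter, a quarter turn at a time and without lifting it clear, until its orange face lies flat on top; leave the tub, the oil bottle, the spice jar and the mug where they stand.

Things in the scene. Friction and masses are not known exactly. Their poses are not given: they have to be found in the camera images.
- steriliser: fixed steel knife steriliser, 90 mm deep (its x), 330 mm long (its y), 135 mm high, open at the top; origin under the middle of its base, x points away from the robot, z up. Four square wells in a row along y, then a grey end block that carries the dial.
- well0 (a point): centre of the mouth of well 0, 135 mm above the counter: a square well 34 mm wide and 125 mm deep (floor 10 mm above the counter), walls parallel to the steriliser's sides; wells are 52 mm apart along its y, well0 at the +y end. Any well may take any knife.
- well1 (a point): centre of the mouth of well 1, 135 mm above the counter: a square well 34 mm wide and 125 mm deep (floor 10 mm above the counter), walls parallel to the steriliser's sides; wells are 52 mm apart along its y, well0 at the +y end. Any well may take any knife.
- well2 (a point): centre of the mouth of well 2, 135 mm above the counter: a square well 34 mm wide and 125 mm deep (floor 10 mm above the counter), walls parallel to the steriliser's sides; wells are 52 mm apart along its y, well0 at the +y end. Any well may take any knife.
- well3 (a point): centre of the mouth of well 3, 135 mm above the counter: a square well 34 mm wide and 125 mm deep (floor 10 mm above the counter), walls parallel to the steriliser's sides; wells are 52 mm apart along its y, well0 at the +y end. Any well may take any knife.
- dial (a joint): the steriliser's black dial, rad, growing clockwise seen from above: 0 off (white dot), 0.8 first click (green dot), 1.6 second click and end stop (red dot). A sprung detent holds each; about 0.15 N m takes it over the hump (0.4 from off, 1.2 between the clicks), past which it snaps into the next position; let go before the hump it springs back.
- dial_grip (a point): point on the dial's vertical axis on its upright grip bar, 165 mm above the counter. The bar is 46 mm long along this frame's x (turns with the dial, the white line is at its -x end), 16 mm thick along y, and rises 12 mm above and reaches 18 mm below this point; under it is a disc 50 mm across. 97 mm from well3.
- knife0_mid (a point): centre of the handle of a green-handled knife, 90 g (None if absent). x points to the butt. Handle 110 mm long (55 each way), 22 wide (y), 20 thick (z); flat blade 18 wide, 3 thick, on from x = -55 to -150 mm. Starts lying on its handle on the counter, butt roughly away from the robot. Blade down in a well, point on its floor, this centre is 160 mm above the counter, the butt 215 mm.
- knife1_mid (a point): centre of the handle of a green-handled knife, 90 g (None if absent). x points to the butt. Handle 110 mm long (55 each way), 22 wide (y), 20 thick (z); flat blade 18 wide, 3 thick, on from x = -55 to -150 mm. Starts lying on its handle on the counter, butt roughly away from the robot. Blade down in a well, point on its floor, this centre is 160 mm above the counter, the butt 215 mm.
- knife2_mid (a point): centre of the handle of a green-handled knife, 90 g (None if absent). x points to the butt. Handle 110 mm long (55 each way), 22 wide (y), 20 thick (z); flat blade 18 wide, 3 thick, on from x = -55 to -150 mm. Starts lying on its handle on the counter, butt roughly away from the robot. Blade down in a well, point on its floor, this centre is 160 mm above the counter, the butt 215 mm.
- knife3_mid (a point): centre of the handle of a green-handled knife, 90 g (None if absent). x points to the butt. Handle 110 mm long (55 each way), 22 wide (y), 20 thick (z); flat blade 18 wide, 3 thick, on from x = -55 to -150 mm. Starts lying on its handle on the counter, butt roughly away from the robot. Blade down in a well, point on its floor, this centre is 160 mm above the counter, the butt 215 mm.
- timer_mid (a point): centre of the cube kitchen timer, 52 mm along each edge, 140 g, white. The orange face looks along -z of this frame, the face with the grey disc along +z; the four faces with 1 to 4 grey dots look along +x, -x, +y, -y. It starts with the grey disc up, so the orange face is underneath.
- timer_mark (a point): centre of the timer's orange face
- tub: bystander, leave alone: white tub with blue band, 106 mm across, 95 mm high; origin under its middle
- oil: bystander, leave alone: white oil bottle with steel collar, 68 mm across, 212 mm high; origin under its middle
- spice: bystander, leave alone: small amber spice jar with steel lid, 44 mm across, 70 mm high; origin under its middle
- mug: bystander, leave alone: white mug, 80 mm across, 90 mm high; origin under its middle
Mind the look-alikes: they are no part of the job. What is shaped like the part that bears knife3_mid but brown is not meant. What is shaped like the part that bears timer_mid but red is not meant.

How it is judged:
By the outcome, as a careful person would: the job done as asked, in the order asked, and still so for the second after the job is handed in, with the robot touching nothing.
Of knife0, knife1, knife2, knife3 only 3 to 4 are there at a start; the rules pass over those that are not, and their reading is None.
At some moment in a run one of timer may be knocked a few centimetres aside while the robot is not near it.
Once in a run the grip may slacken for a moment while it holds something.
It also fails if it takes over 200 s, if anything falls off the work surface, if the arm or the gripper's body presses on something with over 40 N, if the wrist force passes 120 N, or if a joint passes its speed limit or range.

### The arm

A 7-joint arm with a two-finger parallel gripper is mounted at the origin on the work surface. World frame = base frame: x ahead of the robot, y to its left, z up, the work surface at z = 0. Lengths are in m, angles in rad, forces in N, time in s.
With the tool pointing down it reaches from about 0.425 to 0.875 m from the base axis. Payload 4.7 kg.
Tool frame: the origin (TCP) lies midway between the tips of the shut fingers; the grasp point (between the pads) lies 19 mm behind it (ctrl.grip_point_offset is the distance from the TCP to the grasp point, in m); z points along the fingers, y is the line along which they close (so a half turn about z gives the same grasp; the last joint's range is limited). The gripper opens to 87 mm and grips with 3 to 60 N. Pads are 19 mm wide; open, the fingers measure 117 mm over their backs; the gripper's body (75 mm by 190 mm) begins 51 mm behind the grasp point.
Start: joints at [-1.324, 0.321, -0.07, 1.45, 0.023, 1.371, -0.057], TCP at [0.15, 0.632, 0.223] pointing down, gripper open.
Joint ranges: [-2.86, 2.86], [-0.3, 2.09], [-1.38, 1.24], [0.06, 2.45], [-1.56, 4.7], [0.09, 2.05], [-2.69, 2.69]. Speed limits (rad/s): [2.57, 2.57, 3.14, 3.14, 3.14, 3.14, 3.14].

### API

Orientations are given as a rotation vector (axis times angle).
In Python, from bench import ctrl gives the robot as it stands.
- The arm moves only by the tool move_arm, never from a script. Its argument "increments" is text: rows parted by semicolons, each of 7 numbers parted by spaces: the shift along the world's x, y, z in mm, then the turn, a rotation vector about the world's x, y, z in degrees, then the closure in counts, from 0 (fully open) to 255 (shut). A call has exactly 8 rows; each row shifts and turns the commanded pose from where the row before left it; what a row does not reach is not made up. A row lasts 1/12 s, in which the tool goes at most 41.7 mm and 7.16 degrees, less where a joint would pass 70% of its speed; a pose out of reach is approached as far as the arm can. A call with a gripper value outside its range is refused whole. The fingers move at their own pace and stop on an object; "grip_force" is the grip in N (left out, the last holds). Time passes only in rows, so rows that do not move let the fingers close, or fill a call up. It gives the time, the measured TCP pose, the force, the opening and the grip force at its end, in the units of the state.
- ctrl.get_state(): the state, without advancing time (a new reading comes with each control period).
- ctrl.get_image(name): name is "side" or "top"; returns a dict with "frame" (400x640x3 uint8, red, green, blue), "depth" (400x640 float32, m along the optical axis (not along the pixel's ray), 0 where there is no reading), "fx", "fy", "cx", "cy" (pixels), "position" and "orientation" of the camera in the world. Camera axes: x right, y down, z forward; pixel columns grow to the right and rows downward; lengths in m; the calibration is good to about 2 mm. A picture is of the moment at which its call begins.
- ctrl.close_job(): hands the job in; it is judged then, once.
Trained networks look in a picture, given as the dict that the camera call returned (one of the last four; its "shot" number tells which), for a name from the list of things; names that differ only in an ending like _2 or _b are one class to them, and where a whole thing is asked for, a point or a joint stands for the part that bears it (a point fixed in the world has none). Each returns a list of dicts, best first, with "score" (0 to 1); they miss things now and then, are a little off and sometimes report something else, mostly with a low value. They report only what shows in the picture. A call takes as long as a camera call. They do not tell look-alikes from the thing itself.
- ctrl.find_in(target, picture): "centre" ([x, y, z] in m, in world coordinates, good to about 4 mm: the middle of the surface that is visible of it).
- ctrl.silhouettes(target, picture): "region" (400x640 bool, what is visible of it).
The state is a dict: "time": time; "joint_positions": joint angles; "qd": joint speeds; "joint_torque": joint torques, N m; "position": TCP position; "tool_rot": TCP orientation; "ft_force": force on the tool from outside, world axes, zero at the start; "torque": the same for the moment, N m; "grip_width": opening from 0.0 (shut) to 1.0 (fully open); "grip_force": force on a finger pad.
Only numpy, scipy, OpenCV 4.12 (cv2) and the standard library are available. Lean on these libraries where they do the work, as an engineer would, in place of code of your own. Each camera call takes 0.05 s, during which the arm holds its last target. There are 200 camera calls.

## Working session

There is one attempt and no reset: what is moved stays moved. The work goes in short steps, Python scripts to look and compute and a tool call to move; the robot and the scene stay as the last step left them, time stands still between calls to the robot, and variables do not carry over. Pictures are saved under pics/ and viewed, at most 14 in all, crops included, and the job is handed in when it is done.

Besides the shell and the picture viewer there is one more tool, called by a JSON object that holds its "method" and its "body". move_arm: Moves the arm, as the interface text tells. Its arguments: {"type":"object","properties":{"increments":{"type":"string"},"grip_force":{"type":"number"}},"required":["increments"]}

```bash
ls; mkdir -p pics
cat > h.py <<'E'
import numpy as np,cv2
from bench import ctrl
from scipy.spatial.transform import Rotation as R
def cam(p):
    o=np.array(p["orientation"],float)
    M=o if o.shape==(3,3) else (R.from_rotvec(o).as_matrix() if o.size==3 else R.from_quat(o).as_matrix())
    return M,np.array(p["position"])
def world(p):
    M,t=cam(p);d=p["depth"];v,u=np.indices(d.shape)
    P=np.stack([(u-p["cx"])/p["fx"]*d,(v-p["cy"])/p["fy"]*d,d],-1)
    return P@M.T+t
def save(p,n): cv2.imwrite(f"pics/{n}.png",p["frame"][:,:,::-1])
E
python3 - <<'E'
from h import *
s=ctrl.get_state();print(s)
for n in("top","side"):
    p=ctrl.get_image(n);save(p,n+"0");print(n,p["position"],p["orientation"],p["fx"])
    for t in["steriliser","dial","dial_grip","knife0_mid","timer_mid","tub","oil","spice","mug","well0","well3"]:
        try:print(t,[(np.round(f["centre"],3).tolist(),round(f["score"],2)) for f in ctrl.find_in(t,p)])
        except Exception as e:print(t,e)
E
```

```text
pics
{'time': 0.0, 'joint_positions': array([-1.32393531,  0.32184213, -0.07007005,  1.45163951,  0.02262337,
        1.370767  , -0.05687733]), 'qd': array([-0.0023464 , -0.0007857 , -0.00149027,  0.00141215, -0.00048989,
       -0.00012507, -0.00036106]), 'joint_torque': array([-1.41976589e-04, -4.91280019e+01, -4.04051598e-01, -3.12529886e+01,
       -6.39930367e-02,  4.35029995e-02,  1.57211844e-04]), 'position': array([0.14987552, 0.63194352, 0.22146678]), 'tool_rot': array([-3.64716746e-01, -3.12025304e+00,  2.93238075e-03]), 'ft_force': array([-0.28447071, -0.36894939,  0.6140184 ]), 'torque': array([ 0.02653566, -0.02991846, -0.02387916]), 'grip_force': 0.0, 'grip_width': 1.000429292419412}
top [0.33875941 0.00550953 1.20194034] [-2.19010282  2.00859114 -0.21390564] 409.8974579644919
steriliser [([0.532, -0.3, 0.135], 0.85)]
dial [([0.45, -0.377, 0.146], 0.74)]
dial_grip [([0.447, -0.379, 0.149], 0.85)]
knife0_mid [([0.483, 0.001, 0.016], 0.69)]
timer_mid [([0.505, 0.355, 0.05], 0.9), ([0.646, 0.362, 0.052], 0.66)]
tub [([0.783, 0.104, 0.094], 0.74)]
oil [([0.752, -0.134, 0.1
[... 184 characters left out ...]
37], 0.71), ([0.483, 0.073, 0.018], 0.63)]
side [ 0.39890481 -1.29006025  0.97671284] [-2.13632557  0.12505975 -0.0560218 ] 467.65138367492324
steriliser [([0.536, -0.353, 0.118], 0.96)]
dial [([0.451, -0.387, 0.158], 0.53)]
dial_grip [([0.449, -0.394, 0.162], 0.52)]
knife0_mid [([0.503, -0.001, 0.012], 0.76)]
timer_mid [([0.504, 0.348, 0.036], 0.68), ([0.648, 0.359, 0.041], 0.57)]
tub [([0.788, 0.076, 0.082], 0.95)]
oil [([0.77, -0.163, 0.1], 0.87)]
spice [([0.729, -0.03, 0.043], 0.8), ([0.536, -0.35, 0.118], 0.15)]
mug [([0.33, -0.314, 0.056], 0.56)]
well0 [([0.532, -0.354, 0.114], 0.97), ([0.333, -0.314, 0.051], 0.71)]
well3 [([0.532, -0.354, 0.114], 0.97), ([0.333, -0.314, 0.051], 0.71)]
```

View pics/top0.png

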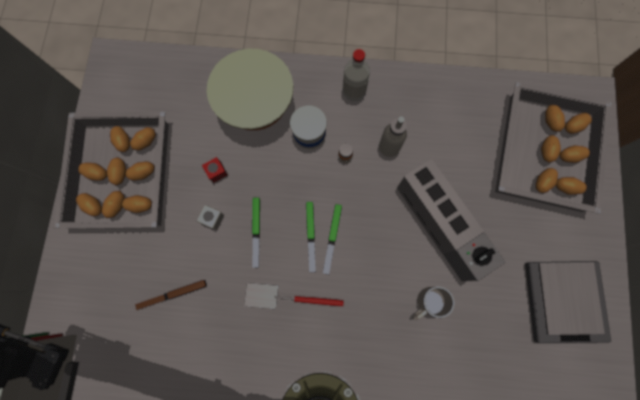

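View pics/side0.png

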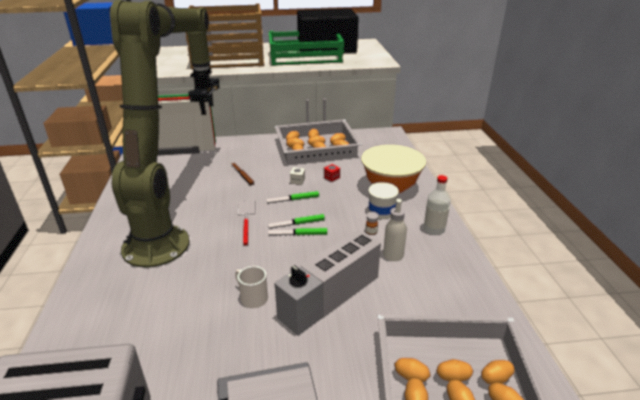

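The top view shows three green knives, with handles at px (255,215), (310,220) and (335,222). The white timer is at (209,217), the red look-alike at (214,168) and the brown knife at (170,295). The steriliser runs diagonally from (425,165) to (500,270), with the dial at (483,256). Next I'll measure these.

```bash
cat > m.py <<'E'
from h import *
def green(p,verbose=True):
    W=world(p);f=p["frame"].astype(int)
    g=(f[...,1]>f[...,0]*1.5)&(f[...,1]>f[...,2]*1.5)&(f[...,1]>60)&(p["depth"]>0)&(W[...,2]<.4)&(W[...,2]>-.03)&(W[...,0]<.9)
    n,l,st,c=cv2.connectedComponentsWithStats(g.astype(np.uint8))
    out=[]
    for i in range(1,n):
        if st[i,4]<40: continue
        P=W[l==i];z=np.percentile(P[:,2],[5,50,95]);r=cv2.minAreaRect((P[:,:2]*1000).astype(np.float32))
        m=P.mean(0);ax=np.linalg.svd(P[:,:2]-m[:2],full_matrices=False)[2][0];ax*=np.sign(ax[0])
        out.append((c[i],r,z,np.degrees(np.arctan2(ax[1],ax[0]))))
        if verbose:print("green px",c[i].round(),"rect",np.round(r[0]),np.round(r[1]),"z",z.round(3),"axis deg",round(out[-1][3],1))
    return out
E
python3 - <<'E'
from m import *
p=ctrl.get_image("top");green(p);W=world(p)
reg=ctrl.silhouettes("steriliser",p)[0]["region"]
z=W[...,2]
m=reg&(abs(z-.135)<.006)
def rect(m,n):
    r=cv2.minAreaRect((W[m][:,:2]*1000).astype(np.float32));print(n,m.sum(),r,np.median(W[m][:,2]))
rect(m,"ster top")
# wells: dark pixels inside silhouettes
b=p["frame"].max(2)
print(np.unique((z[reg]*100).round(),return_counts=True))
hull=np.zeros(reg.shape,np.uint8);cv2.fillConvexPoly(hull,cv2.convexHull(np.argwhere(m)[:,::-1].astype(np.int32)),1)
low=(hull>0)&(z<.11)
n,l,st,c=cv2.connectedComponentsWithStats(low.astype(np.uint8));print(st,c)
M,t=cam(p)
def at(u,v,h):
    r=M@np.array([(u-p["cx"])/p["fx"],(v-p["cy"])/p["fy"],1]);return (t+r*(h-t[2])/r[2]).round(4)
dk=((hull>0)&(b<50)).astype(np.uint8)
n,l,st,c=cv2.connectedComponentsWithStats(dk)
for i in range(1,n):
    if st[i,4]>15:print("dark",st[i],at(*c[i],.135))
for f in ctrl.silhouettes("timer_mid",p):
    mm=f["region"]&(z>.044);rect(mm,"timer");print(np.median(p["frame"][mm],0))
for t_ in("tub","oil","spice","mug"):
    mm=ctrl.silhouettes(t_,p)[0]["region"]&(z>.03);rect(mm,t_)
for n,(x0,y0,x1,y1) in{"a":(390,150,510,290),"b":(190,150,240,240)}.items():
    pass
a=cv2.resize(p["frame"][150:290,390:510],None,fx=4,fy=4,interpolation=2)
q=cv2.resize(p["frame"][145:235,190:235],None,fx=6,fy=6,interpolation=2)
im=np.zeros((560,800,3),np.uint8);im[:,:480]=a;im[:540,500:770]=q
cv2.imwrite("pics/c1.png",im[:,:,::-1])
E
```

```text
green px [256. 215.] rect [524. 235.] [107.  18.] z [0.015 0.02  0.024] axis deg 6.3
green px [310. 220.] rect [526.  76.] [107.  18.] z [0.016 0.02  0.024] axis deg 7.7
green px [335. 223.] rect [524.   3.] [ 18. 107.] z [0.016 0.02  0.024] axis deg -5.8
ster top 3310 ((544.42041015625, -306.87762451171875), (330.1377258300781, 92.1613540649414), 37.239173889160156) 0.1347485249102054
(array([ -1.,   0.,   1.,   2.,   3.,   4.,   5.,   6.,   7.,   8.,   9.,
        10.,  11.,  12.,  13.,  14.,  15.,  16.,  17.,  18., 120.]), array([   2,   99,  103,  105,  114,  169,  171,  184,  177,  178,  205,
        191,  207,  223, 1880, 1557,  141,   16,   38,   94,   24]))
[[     0      0    640    400 255514]
 [   424    163      1      1      1]
 [   422    164      1      1      1]
 [   435    164      1      1      1]
 [   419    166      1      1      1]
 [   437    167      2      2      2]
 [   414    169      1      1      1]
 [   416    168      1      1      1]
 [   411    171      1      1      1]
 [   417    171     13     14    101]
 [   440    171      2      2      2]
 [   408
[... 2755 characters left out ...]
52006268642801334
[111. 110. 109.]
timer 312 ((492.7105712890625, 208.88922119140625), (507.0580139160156, 56.11821746826172), 46.56012725830078) 0.05182583057693935
[107.  42.  40.]
tub 1177 ((590.4990844726562, 83.49514770507812), (517.2388305664062, 101.40281677246094), 6.120331764221191) 0.09426849034872253
oil 723 ((563.562744140625, -87.5545654296875), (65.73019409179688, 482.1506652832031), 75.27452087402344) 0.1244092132644079
spice 214 ((544.7374877929688, -12.850940704345703), (411.3938293457031, 42.56191635131836), 0.8129148483276367) 0.06781036201421231
mug 471 ((311.9292907714844, -161.7514190673828), (83.41893005371094, 328.3680114746094), 5.140836715698242) 0.07186514906990027
```

View pics/c1.png

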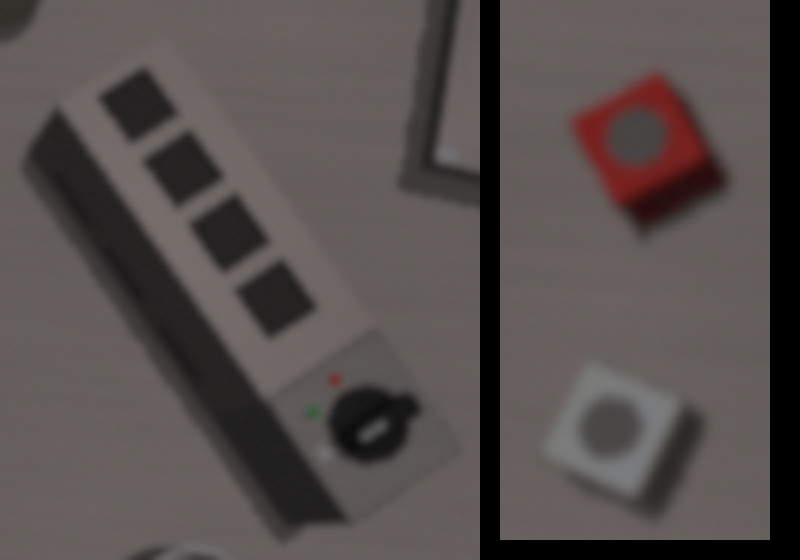

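The crop shows the dial bar lying along the steriliser's x with its white line at the white dot, so it is off. The wells are at crop px (137,105), (183,170), (229,233) and (276,299), and the white timer has its disc up. My plan is to grip each knife with the tool tilted 25° inward, then swing it upright to reach outward over the wells.

```bash
cat > plan.py <<'E'
from h import *
def rot(y,z):
    y=y/np.linalg.norm(y);z=z/np.linalg.norm(z);return np.stack([np.cross(y,z),y,z],1)
def dirv(a): a=np.radians(a);return np.array([np.cos(a),np.sin(a),0])
Z=np.array([0,0,1.])
def grasp(psi,phi=25):
    k=dirv(psi);f=np.radians(phi);return rot(dirv(psi+90),-np.sin(f)*k-np.cos(f)*Z)
def upright(psi=-52.7,phi=25):
    k=dirv(psi);f=np.radians(phi);return rot(dirv(psi+90),np.cos(f)*k-np.sin(f)*Z)
def delta(P,Rt,s=None):
    s=s or ctrl.get_state();R0=R.from_rotvec(s["tool_rot"])
    d=(np.array(P)-s["position"])*1000;r=(R.from_matrix(Rt)*R0.inv()).as_rotvec(degrees=True)
    print("t",round(s["time"],2),"pos",s["position"].round(4),"shift mm",d.round(1),"rot",r.round(2),"|",round(np.linalg.norm(d),0),round(np.linalg.norm(r),1),"q",s["joint_positions"].round(2),"F",s["ft_force"].round(1),"w",round(s["grip_width"]*87,1))
E
python3 - <<'E'
from plan import *
k=dirv(6.3);P=np.array([.524,.235,.0])+.015*k
delta(P+[0,0,.12],grasp(6.3))
E
```

```text
t 1.55 pos [0.15   0.6325 0.2226] shift mm [ 388.9 -395.8 -102.6] rot [ 1.54 25.08 19.32] | 564.0 31.7 q [-1.32  0.32 -0.07  1.45  0.02  1.37 -0.06] F [-0.5 -0.1  0.1] w 86.9
```

{"method": "move_arm", "body": {"increments": "24 -25 -4 0.1 1.57 1.21 40; 24 -25 -4 0.1 1.57 1.21 80; 24 -25 -4 0.1 1.57 1.21 110; 24 -25 -4 0.1 1.57 1.21 110; 24 -25 -4 0.1 1.57 1.21 110; 24 -25 -4 0.1 1.57 1.21 110; 24 -25 -4 0.1 1.57 1.21 110; 24 -25 -4 0.1 1.57 1.21 110", "grip_force": 40}}

```text
time: 2.22
position: [0.343, 0.4312, 0.1908]
tool_rot: [-0.091, -2.92, 0.015]
ft_force: [0.6, 0.5, 0.1]
grip_width: 0.578
grip_force: 0.0
```

{"method": "move_arm", "body": {"increments": "24 -25 -6 0.1 1.57 1.21 110; 24 -25 -6 0.1 1.57 1.21 110; 24 -25 -6 0.1 1.57 1.21 110; 24 -25 -6 0.1 1.57 1.21 110; 24 -25 -6 0.1 1.57 1.21 110; 24 -25 -6 0.1 1.57 1.21 110; 25 -22 -6 0.1 1.57 1.21 110; 26 -20 -6 0.1 1.57 1.21 110"}}

```text
time: 2.88
position: [0.5382, 0.2387, 0.1426]
tool_rot: [0.15, -2.7, 0.031]
ft_force: [-0.2, 1.1, -0.3]
grip_width: 0.563
grip_force: 0.0
```

Run:
```python
from plan import *
k=dirv(6.3);P=np.array([.524,.235,.0])+.015*k
delta(P+[0,0,.008],grasp(6.3))
```

```text
t 2.88 pos [0.5382 0.2387 0.1426] shift mm [   0.7   -2.  -134.6] rot [-0.07 -0.1  -0.04] | 135.0 0.1 q [-0.52  0.58  0.2   1.33 -0.2   1.67  1.37] F [-0.2  1.1 -0.3] w 49.0
```

{"method": "move_arm", "body": {"increments": "0.3 -0.7 -25 0 0 0 110; 0.3 -0.7 -25 0 0 0 110; 0 -0.6 -25 0 0 0 110; 0 0 -25 0 0 0 110; 0 0 -20 0 0 0 110; 0 0 -10 0 0 0 110; 0 0 -4 0 0 0 110; 0 0 0 0 0 0 110"}}

```text
time: 3.55
position: [0.5373, 0.2384, 0.0081]
tool_rot: [0.149, -2.7, 0.032]
ft_force: [-0.3, 0.4, -0.6]
grip_width: 0.563
grip_force: 0.0
```

{"method": "move_arm", "body": {"increments": "0 0 0 0 0 0 255; 0 0 0 0 0 0 255; 0 0 0 0 0 0 255; 0 0 0 0 0 0 255; 0 0 0 0 0 0 255; 0 0 0 0 0 0 255; 0 0 5 0 0 0 255; 0 0 10 0 0 0 255"}}

```text
time: 4.22
position: [0.5366, 0.2381, 0.0228]
tool_rot: [0.149, -2.698, 0.033]
ft_force: [0.0, -0.6, -0.7]
grip_width: 0.248
grip_force: 40.0
```

Run:
```python
from plan import *
delta([.612,-.2576,.340],upright())
```

```text
t 4.22 pos [0.5366 0.2381 0.0228] shift mm [  75.4 -495.7  317.2] rot [-36.84 -85.96 -45.94] | 593.0 104.2 q [-0.51  0.68  0.18  1.42 -0.22  1.48  1.4 ] F [ 0.  -0.6 -0.7] w 21.5
```

{"method": "move_arm", "body": {"increments": "2 0 40 0 0 0 255; 2 0 40 -2.3 -5.37 -2.87 255; 5 -20 30 -2.3 -5.37 -2.87 255; 5 -30 30 -2.3 -5.37 -2.87 255; 5 -30 30 -2.3 -5.37 -2.87 255; 5 -30 30 -2.3 -5.37 -2.87 255; 5 -30 30 -2.3 -5.37 -2.87 255; 5 -30 30 -2.3 -5.37 -2.87 255"}}

```text
time: 4.88
position: [0.5709, 0.0703, 0.2829]
tool_rot: [0.448, 2.873, -0.365]
ft_force: [0.1, 0.3, -1.0]
grip_width: 0.25
grip_force: 40.0
```

{"method": "move_arm", "body": {"increments": "5 -36 10 -2.3 -5.37 -2.87 255; 5 -36 10 -2.3 -5.37 -2.87 255; 5 -36 10 -2.3 -5.37 -2.87 255; 5 -36 10 -2.3 -5.37 -2.87 255; 5 -36 10 -2.3 -5.37 -2.87 255; 5 -36 5 -2.3 -5.37 -2.87 255; 5 -36 2 -2.3 -5.37 -2.87 255; 5 -36 0 -2.3 -5.37 -2.87 255"}}

```text
time: 5.55
position: [0.6106, -0.2174, 0.339]
tool_rot: [0.878, 1.953, -0.562]
ft_force: [0.8, -1.2, -0.6]
grip_width: 0.247
grip_force: 40.0
```

Run:
```python
from plan import *
delta([.612,-.2576,.340],upright())
```

```text
t 5.55 pos [ 0.6106 -0.2174  0.339 ] shift mm [  1.4 -40.2   1. ] rot [-2.29 -4.84 -2.84] | 40.0 6.1 q [-0.54 -0.17  0.36  2.11  1.25  0.99 -0.08] F [ 0.8 -1.2 -0.6] w 21.5
```

{"method": "move_arm", "body": {"increments": "0.7 -20 0.5 -1.15 -2.42 -1.42 255; 0.7 -20 0.5 -1.15 -2.42 -1.42 255; 0 0 0 0 0 0 255; 0 0 0 0 0 0 255; 0 0 0 0 0 0 255; 0 0 0 0 0 0 255; 0 0 0 0 0 0 255; 0 0 0 0 0 0 255"}}

```text
time: 6.22
position: [0.6129, -0.2549, 0.3385]
tool_rot: [0.908, 1.85, -0.584]
ft_force: [0.6, 0.0, -1.0]
grip_width: 0.248
grip_force: 40.0
```

```bash
cat > held.py <<'E'
from plan import *
def held(tag=None,zmin=.16):
    s=ctrl.get_state();C=s["position"]
    for n in("side","top"):
        p=ctrl.get_image(n);W=world(p);f=p["frame"].astype(int)
        near=(np.linalg.norm(W[...,:2]-C[:2],axis=-1)<.06)&(p["depth"]>0)
        g=(f[...,1]>f[...,0]*1.4)&(f[...,1]>f[...,2]*1.4)&(f[...,1]>45)&near&(W[...,2]>zmin)
        if g.sum()>10:
            P=W[g];print(n,g.sum(),"mean",P.mean(0).round(4),"z",np.percentile(P[:,2],[3,97]).round(3))
            zz=P[:,2];A=np.c_[zz-zz.mean(),np.ones(len(zz))]
            if n=="side":print(" lean dx/dz,dy/dz",np.linalg.lstsq(A,P[:,:2],rcond=None)[0].round(3).tolist())
        if tag:
            M,t=cam(p);q=M.T@(C-[0,0,.06]-t);u=int(q[0]/q[2]*p["fx"]+p["cx"]);v=int(q[1]/q[2]*p["fy"]+p["cy"])
            u0=min(max(u-65,0),510);v0=min(max(v-95,0),210)
            cr=cv2.resize(p["frame"][v0:v0+190,u0:u0+130],None,fx=3,fy=3,interpolation=2)
            cv2.imwrite(f"pics/{tag}_{n}.png",cr[:,:,::-1])
    if tag:
        a=cv2.imread(f"pics/{tag}_side.png");b=cv2.imread(f"pics/{tag}_top.png");cv2.imwrite(f"pics/{tag}.png",np.hstack([a,b]))
E
python3 - <<'E'
from held import *
delta([.612,-.2576,.340],upright())
held("h1")
E
```

```text
t 6.22 pos [ 0.6129 -0.2549  0.3385] shift mm [-0.9 -2.7  1.5] rot [ 0.04 -0.43 -0.17] | 3.0 0.5 q [-0.5  -0.14  0.38  2.14  1.38  0.95 -0.23] F [ 0.6  0.  -1. ] w 21.6
side 319 mean [ 0.6097 -0.2595  0.3342] z [0.277 0.383]
 lean dx/dz,dy/dz [[0.012, 0.043], [0.61, -0.259]]
top 96 mean [ 0.6101 -0.2517  0.3795] z [0.376 0.383]
```

View pics/h1.png

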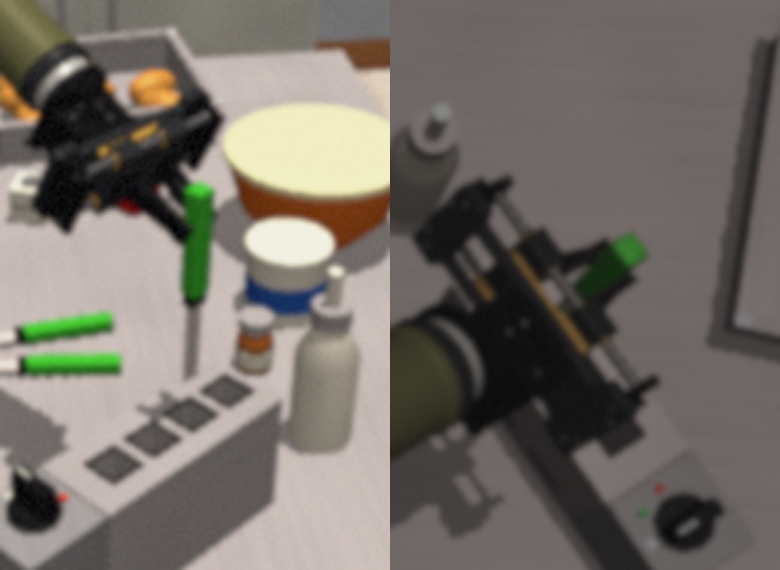

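{"method": "move_arm", "body": {"increments": "0.7 -3 0 1 -0.6 -0.1 255; 0.8 -3.5 0 1 -0.6 -0.1 255; 0 0 -10 0 0 0 255; 0 0 -20 0 0 0 255; 0 0 -20 0 0 0 255; 0 0 -15 0 0 0 255; 0 0 0 0 0 0 255; 0 0 0 0 0 0 255"}}

```text
time: 6.98
position: [0.6135, -0.263, 0.2726]
tool_rot: [0.939, 1.846, -0.548]
ft_force: [0.8, -0.1, -0.1]
grip_width: 0.25
grip_force: 40.0
```

Run:
```python
from held import *
delta([.612,-.2576,.340],upright())
held()
```

```text
t 6.98 pos [ 0.6135 -0.263   0.2726] shift mm [-1.5  5.4 67.4] rot [-1.91  0.65  0.14] | 68.0 2.0 q [-0.48 -0.06  0.41  2.21  1.47  0.86 -0.43] F [ 0.8 -0.1 -0.1] w 21.7
side 281 mean [ 0.6101 -0.2671  0.2691] z [0.211 0.317]
 lean dx/dz,dy/dz [[-0.016, 0.026], [0.61, -0.267]]
top 81 mean [ 0.6108 -0.2605  0.3149] z [0.309 0.319]
```

{"method": "move_arm", "body": {"increments": "0.5 0.5 -10 0 0 0 255; 0.5 0.5 -15 0 0 0 255; 0 0 -15 0 0 0 255; 0 0 -15 0 0 0 255; 0 0 -15 0 0 0 255; 0 0 -15 0 0 0 255; 0 0 -8 0 0 0 255; 0 0 0 0 0 0 255"}}

```text
time: 7.75
position: [0.615, -0.261, 0.1793]
tool_rot: [0.937, 1.847, -0.546]
ft_force: [-0.5, 0.5, -1.4]
grip_width: 0.25
grip_force: 40.0
```

Run:
```python
from held import *
delta([.612,-.2576,.340],upright())
held()
```

```text
t 7.75 pos [ 0.615  -0.261   0.1793] shift mm [ -3.    3.4 160.7] rot [-1.94  0.66  0.05] | 161.0 2.1 q [-0.47  0.12  0.42  2.27  1.64  0.79 -0.74] F [-0.5  0.5 -1.4] w 21.8
side 168 mean [ 0.6114 -0.2652  0.1967] z [0.163 0.224]
 lean dx/dz,dy/dz [[-0.022, 0.047], [0.611, -0.265]]
top 67 mean [ 0.6117 -0.259   0.2222] z [0.213 0.226]
```

{"method": "move_arm", "body": {"increments": "0 0 -4 0 0 0 255; 0 0 -4 0 0 0 255; 0 0 0 0 0 0 255; 0 0 0 0 0 0 160; 0 0 0 0 0 0 160; 0 0 0 0 0 0 160; 0 0 0 0 0 0 160; 0 0 0 0 0 0 160"}}

```text
time: 8.52
position: [0.615, -0.2614, 0.1721]
tool_rot: [0.938, 1.845, -0.546]
ft_force: [1.1, -0.4, 0.5]
grip_width: 0.368
grip_force: 0.0
```

{"method": "move_arm", "body": {"increments": "-5 7 4 0 0 0 160; -10 13 8 0 0 0 160; -15 20 12 0 0 0 160; -15 20 15 0 0 0 160; -10 25 25 0 0 0 160; 0 25 25 0 0 0 130; 0 25 25 0 0 0 110; 0 0 0 0 0 0 110"}}

```text
time: 9.18
position: [0.563, -0.1195, 0.2919]
tool_rot: [0.932, 1.843, -0.532]
ft_force: [1.3, 0.7, 0.7]
grip_width: 0.512
grip_force: 0.0
```

Run:
```python
from held import *
from m import green
p=ctrl.get_image("top");green(p)
p=ctrl.get_image("side");green(p)
k=dirv(7.7);P=np.array([.526,.076,.0])+.015*k
delta(P+[0,0,.12],grasp(7.7))
```

```text
green px [445. 181.] rect [ 620. -262.] [17. 17.] z [0.211 0.214 0.217] axis deg -25.4
green px [309. 210.] rect [522.  72.] [116.  21.] z [0.016 0.02  0.024] axis deg 11.9
green px [303.  47.] rect [ 666. 1834.] [1012.  439.] z [0.195 0.271 0.307] axis deg -36.9
green px [170.  95.] rect [-21. 776.] [268.  24.] z [0.241 0.244 0.248] axis deg 0.2
green px [309. 219.] rect [522.  73.] [107.  26.] z [0.007 0.018 0.024] axis deg 8.6
green px [354. 238.] rect [ 618. -263.] [20. 25.] z [0.137 0.178 0.216] axis deg -16.1
green px [310. 231.] rect [522.  -3.] [ 24. 107.] z [0.006 0.017 0.023] axis deg -5.7
t 9.28 pos [ 0.5603 -0.1246  0.2871] shift mm [ -19.4  202.6 -167.1] rot [33.96 86.14 48.78] | 263.0 104.7 q [-0.67 -0.14  0.22  2.25  1.29  1.18 -0.47] F [-0.5 -0.4 -0.3] w 47.4
```

{"method": "move_arm", "body": {"increments": "-1 12 -5 2.12 5.38 3.05 110; -1 12 -5 2.12 5.38 3.05 110; -1 12 -5 2.12 5.38 3.05 110; -1 12 -5 2.12 5.38 3.05 110; -1 12 -5 2.12 5.38 3.05 110; -1 12 -5 2.12 5.38 3.05 110; -1 12 -5 2.12 5.38 3.05 110; -1 12 -5 2.12 5.38 3.05 110"}}

```text
time: 9.95
position: [0.5506, -0.0311, 0.2448]
tool_rot: [0.509, 2.78, -0.383]
ft_force: [0.2, -1.1, -0.4]
grip_width: 0.569
grip_force: 0.0
```

{"method": "move_arm", "body": {"increments": "-1 13 -15 2.12 5.38 3.05 110; -1 13 -15 2.12 5.38 3.05 110; -1 13 -15 2.12 5.38 3.05 110; -2 13 -15 2.12 5.38 3.05 110; -2 13 -15 2.12 5.38 3.05 110; -2 13 -15 2.12 5.38 3.05 110; -2 13 -15 2.12 5.38 3.05 110; -1 13 -15 2.12 5.38 3.05 110"}}

```text
time: 10.62
position: [0.5389, 0.0724, 0.1245]
tool_rot: [0.184, -2.695, 0.042]
ft_force: [-0.2, -0.7, -0.4]
grip_width: 0.568
grip_force: 0.0
```

Run:
```python
from plan import *
k=dirv(7.7);P=np.array([.526,.0755,.0])+.015*k
delta(P+[0,0,.008],grasp(7.7))
```

```text
t 10.62 pos [0.5389 0.0724 0.1245] shift mm [   1.9    5.1 -116.5] rot [ 0.07 -0.29 -0.11] | 117.0 0.3 q [-0.51  0.54  0.47  1.48 -0.2   1.62  1.7 ] F [-0.2 -0.7 -0.4] w 49.4
```

{"method": "move_arm", "body": {"increments": "0.5 1.5 -20 0 -0.2 -0.1 110; 0.5 1.5 -25 0 0 0 110; 0.5 1 -25 0 0 0 110; 0 0 -20 0 0 0 110; 0 0 -15 0 0 0 110; 0 0 -8 0 0 0 110; 0 0 -2 0 0 0 110; 0 0 0 0 0 0 110"}}

```text
time: 11.28
position: [0.5411, 0.0771, 0.0108]
tool_rot: [0.181, -2.704, 0.045]
ft_force: [-0.2, -0.4, 1.1]
grip_width: 0.57
grip_force: 0.0
```

{"method": "move_arm", "body": {"increments": "0 0 0 0 0 0 255; 0 0 0 0 0 0 255; 0 0 0 0 0 0 255; 0 0 0 0 0 0 255; 0 0 0 0 0 0 255; 0 0 0 0 0 0 255; 0 0 5 0 0 0 255; 0 0 10 0 0 0 255"}}

```text
time: 11.95
position: [0.5404, 0.0776, 0.0253]
tool_rot: [0.182, -2.702, 0.045]
ft_force: [0.2, -0.3, -0.6]
grip_width: 0.248
grip_force: 40.0
```

Run:
```python
from plan import *
delta([.5722,-.294,.340],upright())
```

```text
t 11.95 pos [0.5404 0.0776 0.0253] shift mm [  31.8 -371.6  314.7] rot [-35.53 -86.32 -46.98] | 488.0 104.5 q [-0.5   0.64  0.44  1.54 -0.23  1.45  1.71] F [ 0.2 -0.3 -0.6] w 21.6
```

{"method": "move_arm", "body": {"increments": "0 0 40 0 0 0 255; 0 0 40 -2.1 -5.44 -2.94 255; 2 -5 30 -2.1 -5.44 -2.94 255; 2 -20 30 -2.1 -5.44 -2.94 255; 2 -25 30 -2.1 -5.44 -2.94 255; 2 -25 30 -2.1 -5.44 -2.94 255; 2 -25 30 -2.1 -5.44 -2.94 255; 2 -25 30 -2.1 -5.44 -2.94 255"}}

```text
time: 12.62
position: [0.5531, -0.0494, 0.2885]
tool_rot: [0.424, 2.868, -0.353]
ft_force: [0.8, 0.6, -1.5]
grip_width: 0.243
grip_force: 40.0
```

{"method": "move_arm", "body": {"increments": "2 -27 10 -2.1 -5.44 -2.94 255; 2 -27 10 -2.1 -5.44 -2.94 255; 2 -27 10 -2.1 -5.44 -2.94 255; 3 -27 10 -2.1 -5.44 -2.94 255; 3 -27 8 -2.1 -5.44 -2.94 255; 3 -27 5 -2.1 -5.44 -2.94 255; 3 -27 0 -2.1 -5.44 -2.94 255; 3 -27 0 -2.1 -5.44 -2.94 255"}}

```text
time: 13.28
position: [0.5732, -0.264, 0.3406]
tool_rot: [0.867, 1.956, -0.531]
ft_force: [0.5, -0.8, -0.5]
grip_width: 0.247
grip_force: 40.0
```

{"method": "move_arm", "body": {"increments": "0 -26 0 -2.1 -5.44 -2.94 255; 0 0 0 0 0 0 255; 0 0 0 0 0 0 255; 0 0 0 0 0 0 255; 0 0 0 0 0 0 255; 0 0 0 0 0 0 255; 0 0 0 0 0 0 255; 0 0 0 0 0 0 255"}}

```text
time: 13.95
position: [0.5746, -0.2843, 0.3397]
tool_rot: [0.897, 1.861, -0.545]
ft_force: [0.3, 0.1, -1.4]
grip_width: 0.245
grip_force: 40.0
```

Run:
```python
from held import *
delta([.5737,-.292,.340],upright())
held()
```

```text
t 13.95 pos [ 0.5746 -0.2843  0.3397] shift mm [-0.9 -7.7  0.3] rot [-1.13  0.07 -1.72] | 8.0 2.1 q [-0.27 -0.25  0.24  2.22  1.38  0.85 -0.17] F [ 0.3  0.1 -1.4] w 21.3
side 455 mean [ 0.5868 -0.2841  0.2903] z [0.166 0.38 ]
 lean dx/dz,dy/dz [[-0.274, -0.127], [0.587, -0.284]]
top 95 mean [ 0.5728 -0.2837  0.377 ] z [0.371 0.382]
```

{"method": "move_arm", "body": {"increments": "-1 -3 0 0.4 -0.4 -0.8 255; -1 -2.5 0 0.4 -0.4 -0.8 255; 0 0 -10 0 0 0 255; 0 0 -20 0 0 0 255; 0 0 -20 0 0 0 255; 0 0 -15 0 0 0 255; 0 0 0 0 0 0 255; 0 0 0 0 0 0 255"}}

```text
time: 14.72
position: [0.5718, -0.2907, 0.2734]
tool_rot: [0.935, 1.845, -0.545]
ft_force: [0.6, -0.2, -0.6]
grip_width: 0.246
grip_force: 40.0
```

Run:
```python
from held import *
delta([.5737,-.292,.340],upright())
held(zmin=.222)
```

```text
t 14.72 pos [ 0.5718 -0.2907  0.2734] shift mm [ 1.9 -1.3 66.6] rot [-1.86  0.75 -0.03] | 67.0 2.0 q [-0.26 -0.15  0.25  2.29  1.5   0.82 -0.41] F [ 0.6 -0.2 -0.6] w 21.4
side 254 mean [ 0.5699 -0.2972  0.2755] z [0.227 0.315]
 lean dx/dz,dy/dz [[-0.026, 0.028], [0.57, -0.297]]
top 81 mean [ 0.5704 -0.2903  0.3122] z [0.307 0.317]
```

{"method": "move_arm", "body": {"increments": "0.5 0.5 -10 0 0 0 255; 0 0.5 -15 0 0 0 255; 0 0 -15 0 0 0 255; 0 0 -15 0 0 0 255; 0 0 -15 0 0 0 255; 0 0 -15 0 0 0 255; 0 0 -8 0 0 0 255; 0 0 0 0 0 0 255"}}

```text
time: 15.48
position: [0.5728, -0.2892, 0.1803]
tool_rot: [0.935, 1.845, -0.544]
ft_force: [-0.3, -0.6, -1.1]
grip_width: 0.248
grip_force: 40.0
```

Run:
```python
from held import *
delta([.5737,-.292,.340],upright())
held(zmin=.14)
```

```text
t 15.48 pos [ 0.5728 -0.2892  0.1803] shift mm [  0.9  -2.8 159.7] rot [-1.9   0.79 -0.1 ] | 160.0 2.1 q [-0.25  0.03  0.26  2.36  1.73  0.78 -0.76] F [-0.3 -0.6 -1.1] w 21.5
side 392 mean [ 0.589  -0.2835  0.1847] z [0.142 0.221]
 lean dx/dz,dy/dz [[-0.147, -0.012], [0.589, -0.283]]
top 114 mean [ 0.5913 -0.277   0.2177] z [0.209 0.224]
```

{"method": "move_arm", "body": {"increments": "0 0 -4 0 0 0 255; 0 0 -4 0 0 0 255; 0 0 0 0 0 0 255; 0 0 0 0 0 0 160; 0 0 0 0 0 0 160; 0 0 0 0 0 0 160; 0 0 0 0 0 0 160; 0 0 0 0 0 0 160"}}

```text
time: 16.25
position: [0.5725, -0.2894, 0.1728]
tool_rot: [0.936, 1.845, -0.543]
ft_force: [-0.6, 1.0, -0.2]
grip_width: 0.37
grip_force: 0.0
```

{"method": "move_arm", "body": {"increments": "-5 7 4 0 0 0 160; -10 13 8 0 0 0 160; -12 20 12 0 0 0 160; -8 20 15 0 0 0 160; 0 25 25 0 0 0 160; 0 25 25 0 0 0 130; 0 25 25 0 0 0 110; 0 0 0 0 0 0 110"}}

```text
time: 16.92
position: [0.5413, -0.1483, 0.2932]
tool_rot: [0.929, 1.84, -0.531]
ft_force: [1.1, 0.7, 0.2]
grip_width: 0.508
grip_force: 0.0
```

Run:
```python
from held import *
from m import green
p=ctrl.get_image("top");green(p)
p=ctrl.get_image("side");green(p)
k=dirv(-5.8);P=np.array([.524,.002,.0])+.015*k
delta(P+[0,0,.12],grasp(-5.8,40))
```

```text
green px [445. 181.] rect [ 620. -262.] [17. 17.] z [0.211 0.214 0.217] axis deg -44.2
green px [458. 199.] rect [ 580. -295.] [17. 17.] z [0.211 0.214 0.217] axis deg -79.2
green px [336. 215.] rect [521.   2.] [ 20. 112.] z [0.016 0.02  0.023] axis deg -4.3
green px [303.  47.] rect [ 664. 1828.] [1014.  439.] z [0.195 0.271 0.307] axis deg -36.0
green px [162.  96.] rect [-59. 777.] [187.  27.] z [0.239 0.245 0.249] axis deg -0.8
green px [354. 238.] rect [ 618. -264.] [21. 25.] z [0.137 0.177 0.215] axis deg -21.0
green px [310. 231.] rect [522.  -2.] [ 24. 107.] z [0.007 0.018 0.024] axis deg -5.0
green px [341. 246.] rect [ 578. -299.] [18. 24.] z [0.138 0.177 0.215] axis deg -14.1
t 17.02 pos [ 0.5384 -0.1531  0.2881] shift mm [   0.6  153.6 -168.1] rot [50.63 93.66 34.65] | 228.0 112.0 q [-0.43 -0.21  0.04  2.31  1.29  1.13 -0.44] F [ 0.2 -0.8 -0.4] w 47.7
```

{"method": "move_arm", "body": {"increments": "0 9 -5 3.16 5.85 2.17 110; 0 9 -5 3.16 5.85 2.17 110; 0 9 -5 3.16 5.85 2.17 110; 0 9 -5 3.16 5.85 2.17 110; 0 9 -5 3.16 5.85 2.17 110; 0 9 -5 3.16 5.85 2.17 110; 0 9 -5 3.16 5.85 2.17 110; 0 9 -5 3.16 5.85 2.17 110"}}

```text
time: 17.68
position: [0.5367, -0.0844, 0.2465]
tool_rot: [0.732, 2.869, -0.352]
ft_force: [-1.0, -1.2, -0.8]
grip_width: 0.567
grip_force: 0.0
```

{"method": "move_arm", "body": {"increments": "0 10 -15 3.16 5.85 2.17 110; 0 10 -15 3.16 5.85 2.17 110; 0 10 -15 3.16 5.85 2.17 110; 0 10 -15 3.16 5.85 2.17 110; 0 10 -15 3.16 5.85 2.17 110; 0 10 -15 3.16 5.85 2.17 110; 0 10 -15 3.16 5.85 2.17 110; 0 10 -15 3.16 5.85 2.17 110"}}

```text
time: 18.35
position: [0.5369, -0.0052, 0.1255]
tool_rot: [-0.127, -2.442, -0.039]
ft_force: [0.2, -0.1, -0.6]
grip_width: 0.57
grip_force: 0.0
```

Run:
```python
from plan import *
k=dirv(-5.8);P=np.array([.524,.002,.0])+.015*k
delta(P+[0,0,.010],grasp(-5.8,40))
```

```text
t 18.35 pos [ 0.5369 -0.0052  0.1255] shift mm [   2.     5.7 -115.5] rot [0.28 0.06 0.03] | 116.0 0.3 q [-0.21  0.72  0.34  1.29 -0.21  1.87  1.61] F [ 0.2 -0.1 -0.6] w 49.6
```

{"method": "move_arm", "body": {"increments": "0.5 2 -20 0.2 0 0 110; 0.5 2 -25 0 0 0 110; 0.5 1.5 -25 0 0 0 110; 0 0 -20 0 0 0 110; 0 0 -13 0 0 0 110; 0 0 -8 0 0 0 110; 0 0 -2 0 0 0 110; 0 0 0 0 0 0 110"}}

```text
time: 19.02
position: [0.5387, 0.0017, 0.0141]
tool_rot: [-0.124, -2.448, -0.042]
ft_force: [0.5, -0.3, 0.2]
grip_width: 0.569
grip_force: 0.0
```

{"method": "move_arm", "body": {"increments": "0 0 0 0 0 0 255; 0 0 0 0 0 0 255; 0 0 0 0 0 0 255; 0 0 0 0 0 0 255; 0 0 0 0 0 0 255; 0 0 0 0 0 0 255; 0 0 5 0 0 0 255; 0 0 10 0 0 0 255"}}

```text
time: 19.68
position: [0.5382, 0.0024, 0.0286]
tool_rot: [-0.123, -2.447, -0.042]
ft_force: [0.4, -0.1, -0.9]
grip_width: 0.245
grip_force: 40.0
```

Run:
```python
from plan import *
delta([.5310,-.3235,.330],upright(phi=40))
```

```text
t 19.68 pos [0.5382 0.0024 0.0286] shift mm [  -7.2 -325.9  301.4] rot [-44.71 -80.13 -36.73] | 444.0 98.8 q [-0.21  0.81  0.32  1.33 -0.24  1.73  1.62] F [ 0.4 -0.1 -0.9] w 21.3
```

{"method": "move_arm", "body": {"increments": "0 0 40 0 0 0 255; 0 0 40 -2.85 -5.39 -2.45 255; 0 -5 30 -2.85 -5.39 -2.45 255; 0 -15 30 -2.85 -5.39 -2.45 255; 0 -20 30 -2.85 -5.39 -2.45 255; 0 -20 30 -2.85 -5.39 -2.45 255; 0 -25 30 -2.85 -5.39 -2.45 255; 0 -25 30 -2.85 -5.39 -2.45 255"}}

```text
time: 20.35
position: [0.5386, -0.1091, 0.2922]
tool_rot: [0.733, 3.037, -0.25]
ft_force: [-0.5, 0.3, 0.5]
grip_width: 0.246
grip_force: 40.0
```

{"method": "move_arm", "body": {"increments": "-1 -25 10 -2.85 -5.39 -2.45 255; -1 -25 10 -2.85 -5.39 -2.45 255; -1 -25 10 -2.85 -5.39 -2.45 255; -1 -25 8 -2.85 -5.39 -2.45 255; -1 -27 4 -2.85 -5.39 -2.45 255; -1 -27 0 -2.85 -5.39 -2.45 255; -1 -27 0 -2.85 -5.39 -2.45 255; 0 -27 0 -2.85 -5.39 -2.45 255"}}

```text
time: 21.02
position: [0.5313, -0.3091, 0.3315]
tool_rot: [1.01, 2.106, -0.438]
ft_force: [-0.2, -1.1, -1.5]
grip_width: 0.244
grip_force: 40.0
```

{"method": "move_arm", "body": {"increments": "0 -8 0 0 0 0 255; 0 0 0 0 0 0 255; 0 0 0 0 0 0 255; 0 0 0 0 0 0 255; 0 0 0 0 0 0 255; 0 0 0 0 0 0 255; 0 0 0 0 0 0 255; 0 0 0 0 0 0 255"}}

```text
time: 21.68
position: [0.5332, -0.3156, 0.3318]
tool_rot: [1.006, 2.111, -0.438]
ft_force: [0.1, 0.3, -0.1]
grip_width: 0.247
grip_force: 40.0
```

Run:
```python
from held import *
delta([.5310,-.3235,.330],upright(phi=40))
held(zmin=.222)
```

```text
t 21.68 pos [ 0.5332 -0.3156  0.3318] shift mm [-2.2 -7.9 -1.8] rot [-1.68 -0.55 -2.  ] | 8.0 2.7 q [-0.02 -0.29  0.19  2.1   0.82  0.8   0.43] F [ 0.1  0.3 -0.1] w 21.5
side 337 mean [ 0.5331 -0.3245  0.3265] z [0.269 0.374]
 lean dx/dz,dy/dz [[0.016, 0.021], [0.533, -0.325]]
top 97 mean [ 0.5347 -0.3178  0.3715] z [0.367 0.375]
```

{"method": "move_arm", "body": {"increments": "0 0 -12 0 0 0 255; 0 0 -10 0 0 0 255; -1.5 -1.5 0 0.1 -0.4 -0.6 255; -1.5 -1.5 0 0.1 -0.4 -0.7 255; -1.5 -1.5 0 0 -0.4 -0.7 255; 0 0 0 0 0 0 255; 0 0 0 0 0 0 255; 0 0 0 0 0 0 255"}}

```text
time: 22.45
position: [0.528, -0.3215, 0.3101]
tool_rot: [1.049, 2.077, -0.44]
ft_force: [0.1, 0.6, -1.5]
grip_width: 0.243
grip_force: 40.0
```

Run:
```python
from held import *
delta([.5310,-.3235,.330],upright(phi=40))
held(zmin=.222)
```

```text
t 22.45 pos [ 0.528  -0.3215  0.3101] shift mm [ 3.  -2.  19.9] rot [-1.85  0.72  0.12] | 20.0 2.0 q [ 0.01 -0.28  0.17  2.14  0.87  0.76  0.33] F [ 0.1  0.6 -1.5] w 21.1
side 325 mean [ 0.5285 -0.3304  0.3054] z [0.245 0.353]
 lean dx/dz,dy/dz [[-0.011, 0.015], [0.528, -0.33]]
top 94 mean [ 0.529  -0.3236  0.3503] z [0.345 0.354]
```

{"method": "move_arm", "body": {"increments": "0 1 -10 0 0 0 255; 0 0.5 -10 0 0 0 255; 0 0 -10 0 0 0 255; 0 0 -10 0 0 0 255; 0 0 -10 0 0 0 255; 0 0 -5 0 0 0 255; 0 0 0 0 0 0 255; 0 0 0 0 0 0 255"}}

```text
time: 23.22
position: [0.5276, -0.3199, 0.2538]
tool_rot: [1.049, 2.079, -0.442]
ft_force: [0.6, 0.1, -0.3]
grip_width: 0.245
grip_force: 40.0
```

Run:
```python
from held import *
delta([.5310,-.3235,.330],upright(phi=40))
held(zmin=.222)
```

```text
t 23.22 pos [ 0.5276 -0.3199  0.2538] shift mm [ 3.4 -3.6 76.2] rot [-1.86  0.61  0.11] | 76.0 2.0 q [ 0.03 -0.23  0.16  2.21  0.97  0.67  0.19] F [ 0.6  0.1 -0.3] w 21.3
side 214 mean [ 0.5277 -0.3289  0.2664] z [0.225 0.297]
 lean dx/dz,dy/dz [[0.003, 0.06], [0.528, -0.329]]
top 82 mean [ 0.529  -0.3218  0.295 ] z [0.29  0.299]
```

{"method": "move_arm", "body": {"increments": "0.5 0 -10 0 0 0 255; 0 0 -13 0 0 0 255; 0 0 -13 0 0 0 255; 0 0 -13 0 0 0 255; 0 0 -13 0 0 0 255; 0 0 -10 0 0 0 255; 0 0 -6 0 0 0 255; 0 0 0 0 0 0 255"}}

```text
time: 23.98
position: [0.528, -0.3197, 0.1756]
tool_rot: [1.049, 2.079, -0.441]
ft_force: [0.6, 0.1, -1.3]
grip_width: 0.246
grip_force: 40.0
```

{"method": "move_arm", "body": {"increments": "0 0 0 0 0 0 255; 0 0 0 0 0 0 255; 0 0 0 0 0 0 160; 0 0 0 0 0 0 160; 0 0 0 0 0 0 160; 0 0 0 0 0 0 160; 0 0 0 0 0 0 160; 0 0 0 0 0 0 160"}}

```text
time: 24.65
position: [0.5284, -0.3199, 0.1768]
tool_rot: [1.049, 2.077, -0.441]
ft_force: [-0.2, -0.9, -0.6]
grip_width: 0.372
grip_force: 0.0
```

{"method": "move_arm", "body": {"increments": "-4 6 7 0 0 0 160; -8 10 14 0 0 0 160; -10 14 20 0 0 0 160; -5 20 25 0 0 0 160; 0 25 25 0 0 0 160; 0 25 25 0 0 0 130; 0 25 15 0 0 0 110; 0 0 0 0 0 0 110"}}

```text
time: 25.32
position: [0.5222, -0.1954, 0.3023]
tool_rot: [1.05, 2.075, -0.447]
ft_force: [1.0, -0.6, -0.5]
grip_width: 0.511
grip_force: 0.0
```

Run:
```python
from held import *
from m import green
p=ctrl.get_image("top");green(p);W=world(p)
p1=ctrl.get_image("side");green(p1)
for q in(p,p1):print([(np.round(f["centre"],3).tolist(),round(f["score"],2)) for t in("dial_grip","timer_mid","oil","mug") for f in ctrl.find_in(t,q)])
# dial bar top points
m=(abs(W[...,2]-.177)<.006)&(np.linalg.norm(W[...,:2]-[.452,-.38],axis=-1)<.04)
P=W[m];r=cv2.minAreaRect((P[:,:2]*1000).astype(np.float32));print("bar",m.sum(),r,P.mean(0))
a=cv2.resize(p["frame"][150:290,390:510],None,fx=4,fy=4,interpolation=2)
cv2.imwrite("pics/d1.png",a[:,:,::-1])
delta([.452,-.38,.24],rot(dirv(37.3),-Z))
```

```text
green px [445. 181.] rect [ 621. -262.] [17. 18.] z [0.211 0.214 0.218] axis deg -40.5
green px [458. 199.] rect [ 579. -294.] [17. 18.] z [0.211 0.214 0.217] axis deg -62.9
green px [471. 216.] rect [ 539. -326.] [18. 19.] z [0.211 0.214 0.217] axis deg -84.3
green px [303.  47.] rect [ 663. 1841.] [1025.  435.] z [0.195 0.269 0.308] axis deg -35.8
green px [173.  95.] rect [ -7. 776.] [ 30. 301.] z [0.24  0.244 0.249] axis deg -0.2
green px [354. 238.] rect [ 619. -265.] [20. 25.] z [0.137 0.176 0.215] axis deg -20.6
green px [341. 246.] rect [ 577. -299.] [19. 24.] z [0.136 0.178 0.216] axis deg -14.7
green px [328. 255.] rect [ 537. -329.] [23. 21.] z [0.136 0.178 0.215] axis deg -13.6
[([0.451, -0.374, 0.147], 0.69), ([0.753, -0.135, 0.119], 0.37), ([0.644, 0.364, 0.049], 0.82), ([0.503, 0.356, 0.052], 0.79), ([0.782, 0.105, 0.094], 0.73), ([0.756, -0.136, 0.12], 0.85), ([0.324, -0.288, 0.024], 0.77)]
[([0.45, -0.39, 0.16], 0.75), ([0.518, -0.366, 0.107], 0.68), ([0.519, 0.354, 0.038], 0.65), ([0.646, 0.359, 0.04], 0.54), ([0.329, -0.309, 0.056], 0.47), ([0.773, -0.162, 0.097], 0.59), ([0.328, -0.309, 0.054], 0.78)]
bar 120 ((450.72979736328125, -377.6924743652344), (15.698427200317383, 46.75395202636719), 37.75197219848633) [ 0.45080351 -0.37756765  0.17631422]
t 25.82 pos [ 0.518  -0.2007  0.2971] shift mm [ -66.  -179.3  -57.1] rot [38.37 30.21  1.23] | 199.0 48.8 q [ 0.06 -0.3  -0.16  2.18  0.85  0.94  0.11] F [-0.2 -0.4  0.3] w 49.7
```

View pics/d1.png

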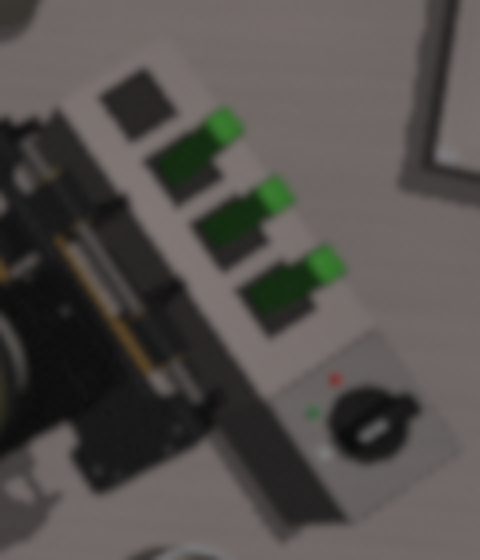

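The three knives are seated, with butts at 214 mm. In the crop the dial is still off at (365,425), and depth puts its bar centre at (.451,-.378) with the thin axis at 37.7°. I'll grip the bar from above.

{"method": "move_arm", "body": {"increments": "-8 -20 0 4.8 3.78 0.15 130; -8 -20 0 4.8 3.78 0.15 130; -8 -22 -3 4.8 3.78 0.15 130; -8 -22 -4 4.8 3.78 0.15 130; -9 -23 -5 4.8 3.78 0.15 130; -9 -23 -5 4.8 3.78 0.15 130; -9 -23 -5 4.8 3.78 0.15 130; -8 -23 -5 4.8 3.78 0.15 130"}}

```text
time: 26.48
position: [0.4521, -0.3753, 0.2718]
tool_rot: [1.389, 2.806, -0.006]
ft_force: [1.1, -0.6, 0.5]
grip_width: 0.491
grip_force: 0.0
```

{"method": "move_arm", "body": {"increments": "0 0 0 0 0 0 130; 0 0 0 0 0 0 130; 0 0 0 0 0 0 130; 0 0 0 0 0 0 130; 0 0 0 0 0 0 130; 0 0 0 0 0 0 130; 0 0 0 0 0 0 130; 0 0 0 0 0 0 130"}}

```text
time: 27.15
position: [0.4524, -0.3733, 0.2713]
tool_rot: [1.388, 2.804, -0.009]
ft_force: [-0.2, 0.2, -0.0]
grip_width: 0.488
grip_force: 0.0
```

Run:
```python
from plan import *
delta([.451,-.378,.156],rot(dirv(37.5),-Z))
```

```text
t 27.15 pos [ 0.4524 -0.3733  0.2713] shift mm [  -1.4   -4.7 -115.3] rot [0.62 0.51 0.17] | 115.0 0.8 q [ 0.2   0.16  0.51  1.57 -0.08  1.42  1.36] F [-0.2  0.2 -0. ] w 42.5
```

{"method": "move_arm", "body": {"increments": "-0.7 -2.5 -20 0.3 0.25 0.1 130; -0.7 -2.2 -25 0.3 0.25 0.1 130; 0 0 -25 0 0 0 130; 0 0 -20 0 0 0 130; 0 0 -15 0 0 0 130; 0 0 -8 0 0 0 130; 0 0 -2 0 0 0 130; 0 0 0 0 0 0 130"}}

```text
time: 27.82
position: [0.4509, -0.3785, 0.1555]
tool_rot: [-1.389, -2.816, 0.001]
ft_force: [0.0, -0.0, -0.3]
grip_width: 0.489
grip_force: 0.0
```

Run:
```python
from plan import *
delta([.451,-.378,.156],rot(dirv(37.5),-Z))
```

```text
t 27.82 pos [ 0.4509 -0.3785  0.1555] shift mm [0.1 0.5 0.5] rot [ 0.   -0.1   0.02] | 1.0 0.1 q [ 0.22  0.25  0.5   1.71 -0.13  1.21  1.41] F [ 0.  -0.  -0.3] w 42.6
```

{"method": "move_arm", "body": {"increments": "0 0 0 0 0 0 255; 0 0 0 0 0 0 255; 0 0 0 0 0 0 255; 0 0 0 0 0 0 255; 0 0 0 0 0 0 255; 0 0 0 0 0 0 255; 0 0 0 0 0 0 255; 0 0 0 0 0 0 255", "grip_force": 30}}

```text
time: 28.48
position: [0.4515, -0.3785, 0.1559]
tool_rot: [-1.39, -2.817, 0.001]
ft_force: [0.3, 2.1, 2.6]
grip_width: 0.181
grip_force: 30.0
```

{"method": "move_arm", "body": {"increments": "0 0 0 0 0 -5 255; 0 0 0 0 0 -6 255; 0 0 0 0 0 -6 255; 0 0 0 0 0 -6 255; 0 0 0 0 0 -6 255; 0 0 0 0 0 -6 255; 0 0 0 0 0 -6 255; 0 0 0 0 0 -5 255"}}

```text
time: 29.15
position: [0.4525, -0.3782, 0.1559]
tool_rot: [2.384, 2.045, 0.003]
ft_force: [3.4, 1.2, 1.0]
grip_width: 0.184
grip_force: 30.0
```

{"method": "move_arm", "body": {"increments": "0 0 0 0 0 0 255; 0 0 0 0 0 0 255; 0 0 0 0 0 0 255; 0 0 0 0 0 0 130; 0 0 0 0 0 0 130; 0 0 0 0 0 0 130; 0 0 0 0 0 0 130; 0 0 0 0 0 0 130"}}

```text
time: 29.82
position: [0.4498, -0.379, 0.1549]
tool_rot: [-2.379, -2.047, 0.002]
ft_force: [1.3, -0.8, 0.2]
grip_width: 0.457
grip_force: 0.0
```

Run:
```python
from plan import *
delta([.451,-.378,.25],rot(dirv(-8.3),-Z))
```

```text
t 29.82 pos [ 0.4498 -0.379   0.1549] shift mm [ 1.2  1.  95.1] rot [-0.08 -0.17  0.26] | 95.0 0.3 q [ 0.14  0.26  0.61  1.72 -0.16  1.22  0.63] F [ 1.3 -0.8  0.2] w 39.7
```

{"method": "move_arm", "body": {"increments": "0 0 10 0 0 0 100; 0 0 20 0 0 0 80; 0 0 30 0 0 0 50; 0 0 35 0 0 0 0; 0 5 35 0 0 0 0; 0 30 0 0 0 3 0; 0 38 0 0 0 4 0; 0 40 0 0 0 4 0"}}

```text
time: 30.48
position: [0.4503, -0.2661, 0.2868]
tool_rot: [2.173, 2.268, -0.001]
ft_force: [1.9, 0.2, -0.8]
grip_width: 0.972
grip_force: 0.0
```

{"method": "move_arm", "body": {"increments": "3 40 0 0 0 4 0; 3 40 0 0 0 4 0; 3 40 0 0 0 4 0; 3 40 0 0 0 4 0; 3 40 0 0 0 4 0; 3 40 0 0 0 4 0; 3 35 0 0 0 4 0; 0 20 0 0 0 4 0"}}

```text
time: 31.15
position: [0.4716, 0.034, 0.2861]
tool_rot: [-1.451, -2.785, -0.001]
ft_force: [-0.2, -0.1, -0.5]
grip_width: 1.0
grip_force: 0.0
```

```bash
cat > tim.py <<'E'
from plan import *
def timer(p):
    W=world(p);best=None
    for f in ctrl.silhouettes("timer_mid",p):
        m=f["region"]&(abs(W[...,2]-.052)<.008)
        if m.sum()<60: continue
        c=np.median(p["frame"][m],0)
        m&=np.linalg.norm(W[...,:2]-np.median(W[m][:,:2],0),axis=-1)<.045
        m=cv2.morphologyEx(m.astype(np.uint8),cv2.MORPH_OPEN,np.ones((3,3)))>0
        P=W[m];r=cv2.minAreaRect((P[:,:2]*1000).astype(np.float32));print("timer col",c,"n",m.sum(),np.round(r[0]),np.round(r[1],1),"ang",round(r[2],1),"z",np.median(P[:,2]).round(4),"score",round(f["score"],2))
E
python3 - <<'E'
from tim import *
p=ctrl.get_image("top");timer(p);W=world(p)
m=(abs(W[...,2]-.177)<.006)&(np.linalg.norm(W[...,:2]-[.452,-.38],axis=-1)<.04)
P=W[m];r=cv2.minAreaRect((P[:,:2]*1000).astype(np.float32));print("bar",m.sum(),r)
im=np.zeros((560,800,3),np.uint8);im[:,:480]=cv2.resize(p["frame"][150:290,390:510],None,fx=4,fy=4,interpolation=2)
im[:540,500:770]=cv2.resize(p["frame"][145:235,190:235],None,fx=6,fy=6,interpolation=2)
cv2.imwrite("pics/e1.png",im[:,:,::-1]);delta([.4,.2,.3],rot(dirv(50),-Z))
p=ctrl.get_image("side");timer(p)
E
```

```text
timer col [117. 118. 116.] n 315 [505. 364.] [52.6 50.3] ang 73.4 z 0.0519 score 0.73
timer col [113.  44.  43.] n 310 [649. 373.] [53.3 51.7] ang 33.5 z 0.0521 score 0.6
bar 120 ((450.772705078125, -378.2068176269531), (45.53115463256836, 15.42046070098877), 80.67101287841797)
t 31.25 pos [0.4715 0.0338 0.2859] shift mm [-71.5 166.2  14.1] rot [-0.03 -0.1  15.02] | 182.0 15.0 q [-0.33 -0.09  0.19  1.78  0.02  1.45  0.47] F [ 0.3 -0.9  0.1] w 87.1
timer col [202.5 197.  180.5] n 102 [508. 365.] [61.4 53.4] ang 69.8 z 0.0529 score 0.75
timer col [184.5  67.5  66.5] n 89 [649. 370.] [49.7 53.7] ang 25.9 z 0.0528 score 0.6
```

View pics/e1.png

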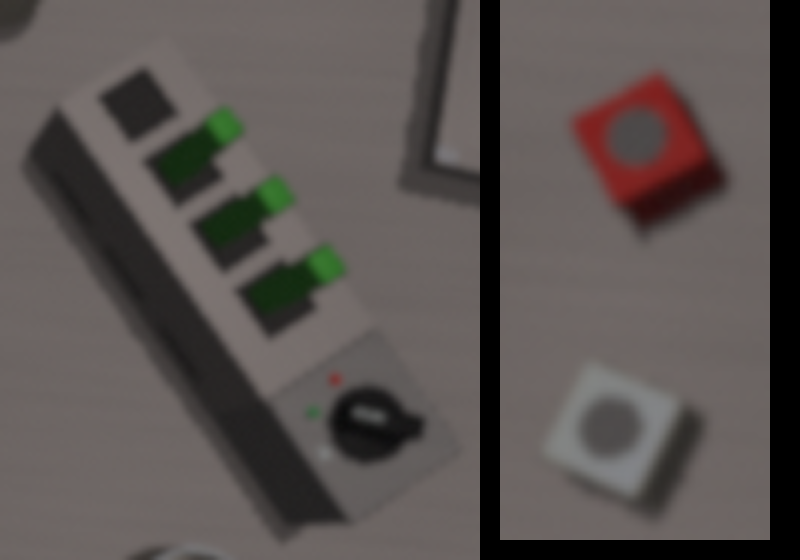

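The dial bar now lies at 81°, a 46° turn clockwise from 127°, and in the crop its white line points at the green dot. The timer is at (.505,.364) with its disc up and face yaw 73°. I'll tip it towards the robot, away from the red cube.

```bash
cat >> tim.py <<'E'
def tipR(psi,phi):  # phi: inward tilt deg (negative=outward)
    k=dirv(psi);f=np.radians(phi);return rot(dirv(psi-90),-np.sin(f)*k-np.cos(f)*Z)
def tz(psi,phi): return tipR(psi,phi)[:,2]
def path(psi,n=16,phi=30,d=.019,tot=90,r=.0362):
    k=dirv(psi);out=[]
    for i in range(n+1):
        th=tot*i/n;a=np.radians(45+th)
        c=r*(np.cos(a)*k+np.sin(a)*Z);out.append(c+d*tz(psi,phi-th))
    D=np.diff(out,axis=0)*1000
    ax=(R.from_matrix(tipR(psi,phi-10))*R.from_matrix(tipR(psi,phi)).inv()).as_rotvec();ax/=np.linalg.norm(ax)
    print("rot/row",(ax*tot/n).round(2));print(D.round(1).tolist())
E
python3 - <<'E'
from tim import *
C=np.array([.505,.364,.027])+.019*tz(73.4,30)
delta(C-.1*tz(73.4,30),tipR(73.4,30)); print("final",C.round(4),(.1*tz(73.4,30)*1000).round(1))
path(73.4)
E
```

```text
t 31.35 pos [0.4719 0.0288 0.2859] shift mm [  44.7  374.  -188.8] rot [-30.6   -4.9  -49.82] | 421.0 58.7 q [-0.33 -0.09  0.2   1.78  0.02  1.45  0.47] F [-0.5 -0.8 -0.1] w 86.7
final [0.5023 0.3549 0.0105] [-14.3 -47.9 -86.6]
rot/row [ 5.39 -1.61 -0.  ]
[[-0.3, -0.9, 1.5], [-0.3, -1.1, 1.4], [-0.4, -1.2, 1.3], [-0.4, -1.3, 1.2], [-0.4, -1.4, 1.0], [-0.5, -1.5, 0.9], [-0.5, -1.6, 0.7], [-0.5, -1.7, 0.6], [-0.5, -1.7, 0.4], [-0.5, -1.7, 0.2], [-0.5, -1.7, 0.0], [-0.5, -1.7, -0.1], [-0.5, -1.7, -0.3], [-0.5, -1.7, -0.5], [-0.5, -1.6, -0.7], [-0.5, -1.6, -0.8]]
```

{"method": "move_arm", "body": {"increments": "3.7 31 -10 -2.55 -0.41 -4.15 0; 3.7 31 -10 -2.55 -0.41 -4.15 0; 3.7 31 -10 -2.55 -0.41 -4.15 0; 3.7 31 -10 -2.55 -0.41 -4.15 0; 3.7 31 -10 -2.55 -0.41 -4.15 0; 3.7 31 -10 -2.55 -0.41 -4.15 0; 3.7 31 -20 -2.55 -0.41 -4.15 0; 3.7 31 -20 -2.55 -0.41 -4.15 0", "grip_force": 20}}

```text
time: 32.02
position: [0.5033, 0.2769, 0.1861]
tool_rot: [2.042, 2.056, -0.416]
ft_force: [0.9, 0.3, -0.5]
grip_width: 0.999
grip_force: 0.0
```

{"method": "move_arm", "body": {"increments": "3.7 31 -20 -2.55 -0.41 -4.15 0; 3.7 31 -20 -2.55 -0.41 -4.15 0; 3.7 31 -20 -2.55 -0.41 -4.15 0; 3.7 31 -20 -2.55 -0.41 -4.15 0; 0 0 0 0 0 0 0; 0 0 0 0 0 0 0; 0 0 0 0 0 0 0; 0 0 0 0 0 0 0"}}

```text
time: 32.68
position: [0.5187, 0.3995, 0.1089]
tool_rot: [2.223, 1.651, -0.587]
ft_force: [0.0, -0.2, 1.0]
grip_width: 1.002
grip_force: 0.0
```

Run:
```python
from tim import *
C=np.array([.505,.364,.027])+.019*tz(73.4,30)
delta(C,tipR(73.4,30))
p=ctrl.get_image("side");timer(p)
```

```text
t 32.68 pos [0.5187 0.3995 0.1089] shift mm [-16.4 -44.6 -98.4] rot [-0.15  0.31  0.13] | 109.0 0.4 q [-0.82  0.76 -0.01  1.13  0.23  1.72 -1.14] F [ 0.  -0.2  1. ] w 87.2
timer col [181.   66.   64.5] n 95 [648. 368.] [52.1 52.8] ang 27.0 z 0.0524 score 0.83
timer col [197. 191. 174.] n 95 [506. 365.] [53.7 52.6] ang 79.1 z 0.0524 score 0.62
```

{"method": "move_arm", "body": {"increments": "-2.5 -7 -16 -0.1 0.2 0.1 0; -2.5 -7 -16 0 0 0 0; -2.5 -7 -16 0 0 0 0; -2.5 -7 -16 0 0 0 0; -2.5 -7 -15 0 0 0 0; -2.5 -6 -12 0 0 0 0; -1.4 -3.5 -6 0 0 0 0; 0 0 0 0 0 0 0"}}

```text
time: 33.45
position: [0.5002, 0.3551, 0.0098]
tool_rot: [2.218, 1.655, -0.597]
ft_force: [-0.6, -0.4, -0.4]
grip_width: 1.002
grip_force: 0.0
```

Run:
```python
from tim import *
C=np.array([.505,.364,.027])+.019*tz(73.4,30)
delta(C,tipR(73.4,30))
```

```text
t 33.45 pos [0.5002 0.3551 0.0098] shift mm [ 2.1 -0.2  0.7] rot [ 0.04 -0.12 -0.04] | 2.0 0.1 q [-0.79  0.76 -0.01  1.33  0.24  1.52 -1.16] F [-0.6 -0.4 -0.4] w 87.2
```

{"method": "move_arm", "body": {"increments": "0 0 0 0 0 0 70; 0 0 0 0 0 0 90; 0 0 0 0 0 0 110; 0 0 0 0 0 0 255; 0 0 0 0 0 0 255; 0 0 0 0 0 0 255; 0 0 0 0 0 0 255; 0 0 0 0 0 0 255"}}

```text
time: 34.12
position: [0.5005, 0.3569, 0.0087]
tool_rot: [2.216, 1.657, -0.597]
ft_force: [1.7, 0.3, 0.9]
grip_width: 0.597
grip_force: 20.0
```

{"method": "move_arm", "body": {"increments": "-0.3 -0.9 1.5 5.39 -1.61 0 255; -0.3 -1.1 1.4 5.39 -1.61 0 255; -0.4 -1.2 1.3 5.39 -1.61 0 255; -0.4 -1.3 1.2 5.39 -1.61 0 255; -0.4 -1.4 1 5.39 -1.61 0 255; -0.5 -1.5 0.9 5.39 -1.61 0 255; -0.5 -1.6 0.7 5.39 -1.61 0 255; -0.5 -1.7 0.6 5.39 -1.61 0 255"}}

```text
time: 34.78
position: [0.4963, 0.3459, 0.0174]
tool_rot: [-2.376, -1.778, -0.317]
ft_force: [-1.0, 0.4, -3.1]
grip_width: 0.6
grip_force: 20.0
```

Run:
```python
from tim import *
delta([.496,.345,.018],tipR(73.4,-15))
```

```text
t 34.78 pos [0.4963 0.3459 0.0174] shift mm [-0.3 -0.9  0.6] rot [-0.11  0.12 -0.19] | 1.0 0.3 q [-0.39  0.3  -0.18  1.96 -0.19  0.7  -0.7 ] F [-1.   0.4 -3.1] w 52.2
```

{"method": "move_arm", "body": {"increments": "-0.5 -1.7 0.4 5.39 -1.61 0 255; -0.5 -1.7 0.2 5.39 -1.61 0 255; -0.5 -1.7 0 5.39 -1.61 0 255; -0.5 -1.7 -0.1 5.39 -1.61 0 255; -0.5 -1.7 -0.3 5.39 -1.61 0 255; -0.5 -1.7 -0.5 5.39 -1.61 0 255; 0 0 0 0 0 0 255; 0 0 0 0 0 0 255"}}

```text
time: 35.45
position: [0.4949, 0.3381, 0.0169]
tool_rot: [-2.078, -1.556, -0.777]
ft_force: [0.0, -8.0, 10.7]
grip_width: 0.594
grip_force: 20.0
```

Run:
```python
from tim import *
delta([.493,.335,.018],tipR(73.4,-48.75))
p=ctrl.get_image("side");save(p,"s5");W=world(p)
cv2.imwrite("pics/s5c.png",cv2.resize(p["frame"][60:220,200:420],None,fx=3,fy=3)[:,:,::-1])
```

```text
t 35.45 pos [0.4949 0.3381 0.0169] shift mm [-1.9 -3.1  1.1] rot [ 7.03 -2.47 -0.43] | 4.0 7.5 q [ 0.18  0.32 -0.51  2.19 -1.09  0.51  0.37] F [ 0.  -8.  10.7] w 51.7
```

View pics/s5c.png

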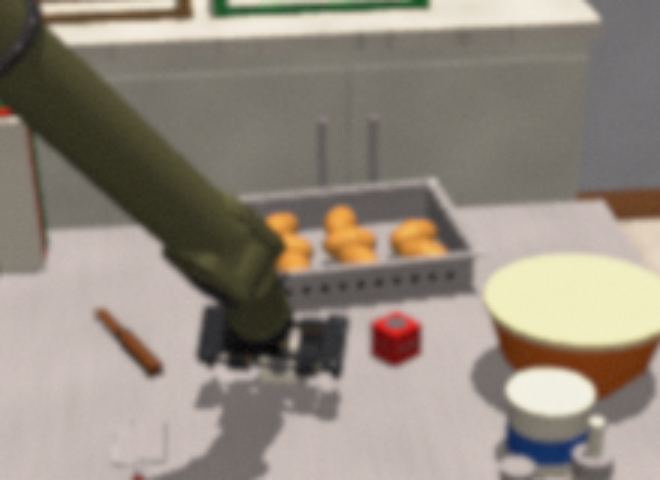

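The arm now stands between the camera and the timer, at about px (275,370), and the red cube is untouched at (397,337). The timer is at about 71°, well past balance, so I'll release it and let it settle.

{"method": "move_arm", "body": {"increments": "0 0 0 2 -0.6 0 255; 0 0 0 2 -0.6 0 255; 0 0 0 1 -0.3 0 100; 0 0 0 0 0 0 50; 0 0 0 0 0 0 0; 0 0 0 0 0 0 0; 0 0 0 0 0 0 0; 0 0 0 0 0 0 0"}}

```text
time: 36.17
position: [0.49, 0.3412, 0.015]
tool_rot: [-2.005, -1.517, -0.852]
ft_force: [0.6, 0.2, 0.8]
grip_width: 0.899
grip_force: 0.0
```

{"method": "move_arm", "body": {"increments": "-1.5 -4.5 7 0 0 0 0; -2 -7 10 0 0 0 0; -3 -10 16 0 0 0 0; -3 -10 20 0 0 0 0; -3 -10 30 -3 1 0 0; -3 -10 30 -5 1.5 0 0; 0 0 30 -5 1.5 0 0; 0 0 0 0 0 0 0"}}

```text
time: 36.83
position: [0.4791, 0.2955, 0.1537]
tool_rot: [-2.139, -1.626, -0.675]
ft_force: [1.2, 1.1, 0.6]
grip_width: 1.001
grip_force: 0.0
```

Run:
```python
from tim import *
delta([.493,.335,.018],tipR(73.4,-30))
p=ctrl.get_image("side");timer(p)
p=ctrl.get_image("top");timer(p)
```

```text
t 36.83 pos [0.4791 0.2955 0.1537] shift mm [  13.9   39.5 -135.7] rot [-5.04  1.23 -1.14] | 142.0 5.3 q [ 0.24 -0.   -0.51  2.11 -0.73  0.84 -0.09] F [1.2 1.1 0.6] w 87.1
timer col [187.  77.  75.] n 100 [650. 368.] [53.9 58.8] ang 30.3 z 0.0528 score 0.73
timer col [227.5 224.  208. ] n 101 [486. 317.] [61.2 51.3] ang 71.0 z 0.0535 score 0.64
timer col [115.  44.  43.] n 303 [649. 373.] [54.8 52. ] ang 36.0 z 0.0519 score 0.64
timer col [34. 36. 45.] n 0 [0. 0.] [0. 0.] ang 0.0 z nan score 0.63
timer col [123.5 124.  122.5] n 73 [490. 334.] [13.9 43.7] ang 73.1 z 0.0517 score 0.47
  return _methods._mean(a, axis=axis, dtype=dtype,
  ret = ret.dtype.type(ret / rcount)
```

Run:
```python
from tim import *
t=tz(73,40);C=np.array([.487,.317,.027])+.019*t
delta(C-.12*t,tipR(73,40));print((t*120).round(1))
```

```text
t 37.03 pos [0.4739 0.2927 0.1444] shift mm [ 32.1  86.3 -40. ] rot [-72.31  20.15  -0.64] | 100.0 75.1 q [ 0.24  0.01 -0.5   2.12 -0.74  0.84 -0.08] F [ 0.9 -0.4  0.1] w 87.2
[-22.6 -73.8 -91.9]
```

{"method": "move_arm", "body": {"increments": "2.5 7 15 -6 1.7 0 0; 2.5 7 15 -6 1.7 0 0; 2.5 7 10 -6 1.7 0 0; 2.5 7 0 -6 1.7 0 0; 2.5 7 0 -6 1.7 0 0; 2.5 7 0 -6 1.7 0 0; 3 8 0 -6 1.7 0 0; 3 8 0 -6 1.7 0 0"}}

```text
time: 37.7
position: [0.4936, 0.3484, 0.1774]
tool_rot: [2.409, 1.808, -0.293]
ft_force: [0.4, 0.4, 0.6]
grip_width: 1.001
grip_force: 0.0
```

{"method": "move_arm", "body": {"increments": "3 7 0 -6 1.7 0 0; 3 7 -10 -6 1.7 0 0; 3 7 -10 -6 1.7 0 0; 3 7 -10 -6 1.7 0 0; 0 0 0 0 0 0 0; 0 0 0 0 0 0 0; 0 0 0 0 0 0 0; 0 0 0 0 0 0 0"}}

```text
time: 38.37
position: [0.5067, 0.3763, 0.1519]
tool_rot: [2.142, 1.597, -0.734]
ft_force: [-0.1, 0.4, 0.7]
grip_width: 0.997
grip_force: 0.0
```

Run:
```python
from tim import *
for n in("side","top"):
    p=ctrl.get_image(n);timer(p);save(p,"t6"+n)
    M,t0=cam(p);q=M.T@(np.array([.487,.317,.03])-t0);u=int(q[0]/q[2]*p["fx"]+p["cx"]);v=int(q[1]/q[2]*p["fy"]+p["cy"])
    cv2.imwrite(f"pics/t6{n}.png",cv2.resize(p["frame"][v-30:v+30,u-40:u+40],None,fx=5,fy=5,interpolation=2)[:,:,::-1])
cv2.imwrite("pics/t6.png",np.hstack([cv2.imread("pics/t6side.png"),cv2.imread("pics/t6top.png")]))
t=tz(73,40);C=np.array([.487,.317,.027])+.019*t
delta(C,tipR(73,40))
```

```text
timer col [222. 219. 200.] n 108 [485. 316.] [63.6 50.8] ang 76.7 z 0.053 score 0.82
timer col [184.  74.  72.] n 85 [645. 372.] [57. 59.] ang 38.3 z 0.0531 score 0.65
timer col [131. 133. 134.] n 328 [483. 316.] [53.7 50.7] ang 75.3 z 0.0519 score 0.95
timer col [118.  45.  44.] n 285 [649. 372.] [51.  50.4] ang 35.2 z 0.0517 score 0.71
t 38.57 pos [0.5067 0.3766 0.1526] shift mm [ -23.3  -71.3 -140.2] rot [-2.97  0.09 -0.1 ] | 159.0 3.0 q [-0.57  0.83 -0.49  1.05  0.53  1.97 -1.28] F [-0.   0.5  0. ] w 87.1
```

View pics/t6.png

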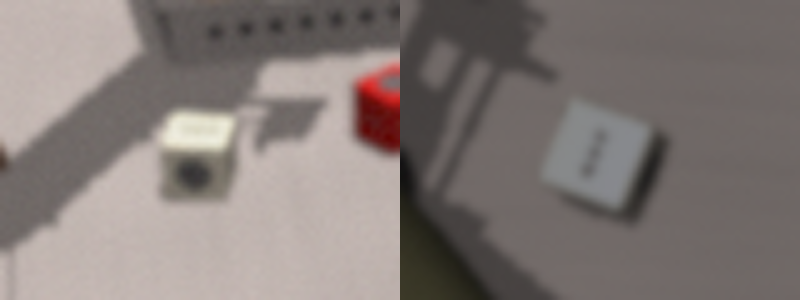

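The timer now rests flat with three dots on top, and the grey disc faces the side camera (left crop, px (195,175)). One more tip the same way brings orange up.

Run:
```python
from tim import *
t=tz(75,38);C=np.array([.4835,.316,.027])+.019*t
delta(C,tipR(75,38))
path(75,n=14,phi=38,tot=75)
```

```text
t 38.57 pos [0.5067 0.3766 0.1526] shift mm [ -26.3  -71.9 -140.6] rot [-1.05 -0.51  1.88] | 160.0 2.2 q [-0.57  0.83 -0.49  1.05  0.53  1.97 -1.28] F [-0.   0.5  0. ] w 87.1
rot/row [ 5.17 -1.39 -0.  ]
[[-0.3, -1.0, 1.3], [-0.3, -1.1, 1.1], [-0.3, -1.2, 1.0], [-0.4, -1.3, 0.9], [-0.4, -1.4, 0.8], [-0.4, -1.5, 0.6], [-0.4, -1.5, 0.5], [-0.4, -1.5, 0.4], [-0.4, -1.6, 0.2], [-0.4, -1.6, 0.0], [-0.4, -1.6, -0.1], [-0.4, -1.6, -0.3], [-0.4, -1.5, -0.4], [-0.4, -1.5, -0.6]]
```

{"method": "move_arm", "body": {"increments": "-3.3 1 -2 -0.5 -0.25 0.9 0; -3.3 1 -2 -0.5 -0.25 0.9 0; -4 -15 -28 0 0 0 0; -4 -15 -28 0 0 0 0; -4 -15 -28 0 0 0 0; -4 -15 -28 0 0 0 0; -3.7 -13.9 -18 0 0 0 0; 0 0 -6 0 0 0 0"}}

```text
time: 39.23
position: [0.4773, 0.3011, 0.0065]
tool_rot: [2.092, 1.609, -0.739]
ft_force: [-1.5, -2.3, 3.4]
grip_width: 0.999
grip_force: 2.6
```

Run:
```python
from tim import *
t=tz(75,38);C=np.array([.4835,.316,.027])+.019*t
delta(C,tipR(75,38))
```

```text
t 39.23 pos [0.4773 0.3011 0.0065] shift mm [3.2 3.6 5.5] rot [ 0.54 -0.5  -0.01] | 7.0 0.7 q [-0.49  0.83 -0.48  1.38  0.57  1.68 -1.34] F [-1.5 -2.3  3.4] w 86.9
```

{"method": "move_arm", "body": {"increments": "1.6 1.8 3 0.3 -0.2 0 0; 1.6 1.8 2.5 0.3 -0.2 0 0; 0 0 0 0 0 0 70; 0 0 0 0 0 0 90; 0 0 0 0 0 0 255; 0 0 0 0 0 0 255; 0 0 0 0 0 0 255; 0 0 0 0 0 0 255"}}

```text
time: 39.9
position: [0.4826, 0.3092, 0.0146]
tool_rot: [2.104, 1.615, -0.714]
ft_force: [-0.1, 0.3, -0.2]
grip_width: 0.634
grip_force: 0.0
```

{"method": "move_arm", "body": {"increments": "0 0 0 0 0 0 255; -0.3 -1 1.3 5.17 -1.39 0 255; -0.3 -1.1 1.1 5.17 -1.39 0 255; -0.3 -1.2 1 5.17 -1.39 0 255; -0.4 -1.3 0.9 5.17 -1.39 0 255; -0.4 -1.4 0.8 5.17 -1.39 0 255; -0.4 -1.5 0.6 5.17 -1.39 0 255; -0.4 -1.5 0.5 5.17 -1.39 0 255"}}

```text
time: 40.57
position: [0.4802, 0.2999, 0.0211]
tool_rot: [-2.492, -1.912, -0.006]
ft_force: [0.3, -0.9, -2.0]
grip_width: 0.595
grip_force: 20.0
```

Run:
```python
from tim import *
delta([.478,.296,.02],tipR(75,0.5))
```

```text
t 40.57 pos [0.4802 0.2999 0.0211] shift mm [-2.2 -3.9 -1.1] rot [-0.63  0.3   0.01] | 5.0 0.7 q [-0.03  0.41 -0.67  1.86  0.31  0.98 -1.1 ] F [ 0.3 -0.9 -2. ] w 51.7
```

{"method": "move_arm", "body": {"increments": "-0.4 -1.5 0.2 5.17 -1.39 0 255; -0.4 -1.6 0.2 5.17 -1.39 0 255; -0.4 -1.6 0 5.17 -1.39 0 255; -0.4 -1.6 -0.1 5.17 -1.39 0 255; -0.4 -1.6 -0.3 5.17 -1.39 0 255; -0.4 -1.5 -0.4 5.17 -1.39 0 255; -0.4 -1.5 -0.6 5.17 -1.39 0 255; 0 0 0 0 0 0 255"}}

```text
time: 41.23
position: [0.4794, 0.2826, 0.0185]
tool_rot: [-2.116, -1.597, -0.719]
ft_force: [2.1, -0.3, 0.9]
grip_width: 0.598
grip_force: 20.0
```

Run:
```python
from tim import *
delta([.477,.289,.02],tipR(75,-37))
```

```text
t 41.23 pos [0.4794 0.2826 0.0185] shift mm [-2.4  6.4  1.5] rot [-0.74 -0.03  0.85] | 7.0 1.1 q [ 0.82  0.46 -1.13  2.21 -0.41  0.43 -0.13] F [ 2.1 -0.3  0.9] w 52.0
```

{"method": "move_arm", "body": {"increments": "0 0 0 0 0 0 100; 0 0 0 0 0 0 50; 0 0 0 0 0 0 0; 0 0 0 0 0 0 0; 0 0 0 0 0 0 0; -1.5 -4.5 7 0 0 0 0; -2 -7 10 0 0 0 0; -3 -10 16 0 0 0 0"}}

```text
time: 41.9
position: [0.469, 0.2693, 0.0526]
tool_rot: [-2.102, -1.62, -0.712]
ft_force: [0.1, -0.3, 0.9]
grip_width: 0.976
grip_force: 0.0
```

{"method": "move_arm", "body": {"increments": "-3 -10 25 -2 0.5 0 0; -3 -10 30 -4 1 0 0; 0 -10 35 -5 1.3 0 0; 0 -20 30 -5 1.3 0 0; 0 -25 20 -5 1.3 0 0; 0 -30 0 -5 1.3 0 0; 0 -30 0 0 0 0 0; 0 -30 0 0 0 0 0"}}

```text
time: 42.57
position: [0.4662, 0.1058, 0.1875]
tool_rot: [-2.385, -1.849, -0.248]
ft_force: [-0.3, -0.2, -0.6]
grip_width: 1.0
grip_force: 0.0
```

Run:
```python
from tim import *
from m import green
ims=[]
for n in("side","top"):
    p=ctrl.get_image(n);timer(p)
    M,t0=cam(p);q=M.T@(np.array([.475,.27,.03])-t0);u=int(q[0]/q[2]*p["fx"]+p["cx"]);v=int(q[1]/q[2]*p["fy"]+p["cy"])
    ims.append(cv2.resize(p["frame"][v-30:v+30,u-40:u+40],None,fx=5,fy=5,interpolation=2))
    print([(t,np.round(f["centre"],3).tolist()) for t in("tub","oil","spice","mug") for f in ctrl.find_in(t,p)[:1]])
green(p);W=world(p)
m=(abs(W[...,2]-.177)<.006)&(np.linalg.norm(W[...,:2]-[.452,-.38],axis=-1)<.04)
print("bar",cv2.minAreaRect((W[m][:,:2]*1000).astype(np.float32)))
cv2.imwrite("pics/f7.png",np.hstack(ims)[:,:,::-1])
delta([.4,.1,.3],rot(dirv(0),-Z))
```

```text
timer col [227.5 149.  118. ] n 109 [474. 269.] [62.9 51.6] ang 78.0 z 0.0524 score 0.71
timer col [185.  80.  78.] n 95 [652. 371.] [54.5 54.4] ang 34.3 z 0.0533 score 0.47
[('tub', [0.791, 0.073, 0.081]), ('oil', [0.774, -0.16, 0.101]), ('spice', [0.726, -0.027, 0.045]), ('mug', [0.33, -0.314, 0.054])]
timer col [126.   86.   57.5] n 332 [473. 270.] [52.6 51.6] ang 76.5 z 0.0519 score 0.97
timer col [112.  44.  43.] n 297 [649. 373.] [52.3 51.6] ang 34.1 z 0.0517 score 0.94
[('tub', [0.782, 0.104, 0.095]), ('oil', [0.753, -0.135, 0.121]), ('spice', [0.726, -0.012, 0.071]), ('mug', [0.323, -0.29, 0.025])]
green px [445. 181.] rect [ 620. -262.] [18. 17.] z [0.212 0.214 0.217] axis deg -21.5
green px [458. 199.] rect [ 579. -294.] [17. 18.] z [0.211 0.214 0.218] axis deg -74.3
green px [471. 216.] rect [ 539. -325.] [18. 19.] z [0.21  0.214 0.217] axis deg -66.2
bar ((450.7003479003906, -377.8835144042969), (45.204341888427734, 15.949413299560547), 80.30236053466797)
t 43.17 pos [0.4657 0.1046 0.1862] shift mm [-65.7  -4.6 113.8] rot [-11.49   1.86  14.79] | 131.0 18.8 q [ 1.21 -0.16 -1.22  1.96 -0.37  1.2  -0.15] F [ 0.6 -0.4 -0.6] w 86.8
```

View pics/f7.png

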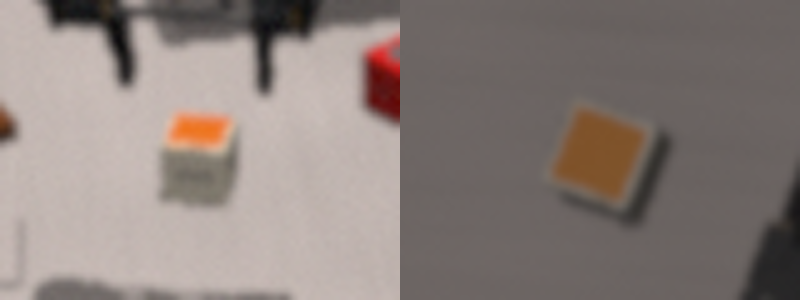

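The orange face lies flat on top at z = 52 mm. The knives, dial and bystanders are all in place and the arm touches nothing, so I'll hand in.

```bash
python3 -c "
from bench import ctrl
print(ctrl.close_job())"
```

```text
the job is handed in; nothing more can be done
None
```

The job is handed in: all three green-handled knives found stand fully seated in wells 1–3, the dial is at its first click, the timer lies orange face up after two quarter turns, and the tub, oil, spice jar and mug still measure where they started.

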